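Set out a UV curing batch

TASK

Set out the next UV curing batch: put the round aluminium riser on the curing pad's middle ring and stand the black knight centred on top of it, so that it stands between the rook, on the pad's ring nearest the parts tray, and the pawn, on the ring farthest from the tray. Lay the file flat in the middle of the parts tray, parallel to the tray's long sides. Everything stands upright and centred on its place, let go of, and the beaker and the amber bottle stay where they are.

Things in the scene. Friction and masses are not known exactly. Their poses are not given: they have to be found in the camera images.
- riser_center (a point): Loose riser: plain round aluminium puck, 50 mm diameter, 20 mm high, standing on the counter. Origin: its centre, half-way up, z up. 
- knight_center (a point): Loose black resin chess knight standing upright, 60 mm high. Round foot 36 mm in diameter and 6 mm high; above it a horse's neck and head with flat, parallel sides 18 mm apart, facing along its +y and -y axes; the snout points to its +x, 27 mm out from the middle. Grip it by the flat sides, above the foot. Origin: its centre, half-way up, z up. 
- rook_center (a point): Loose black resin chess rook (round tower with a battlement) standing upright, 50 mm high, the fattest piece, round: foot 40 mm in diameter, narrowing to a waist of 27 mm; the head, from 37 to 46 mm above its underside, is 34 mm in diameter, with small merlons on top. Origin: its centre, half-way up, z up. 
- pawn_center (a point): Loose black resin chess pawn, the smallest piece, standing upright, 43 mm high, round: foot 28 mm in diameter, collar of 18 mm diameter at 26 to 29 mm above its underside, ball head of 16 mm diameter on top. Origin: its centre, half-way up, z up. 
- file_center (a point): Loose small file, 120 mm long, lying flat: aluminium handle 64 x 16 x 14 mm (high), thinner steel blade 56 x 12 x 6 mm, undersides flush. x axis: along it to the blade's tip; z up. Origin: its balance point, in the handle, half-way up (7 mm), 75 mm from the tip, 45 mm from the butt. The middle of its length lies 15 mm from the origin, towards the tip. Grip it at the origin, across its 16 mm width.
- pad: UV curing pad, fixed: flat grey box 110 mm (its x) x 250 mm (its y) with a white plate on top, whose surface is 26 mm above the counter and carries three dark ring marks 56 mm in diameter in a row along its y axis: middle ring at the pad's centre, the other two 75 mm either side (y = +75 and -75 mm). A small toggle switch stands 18 mm above the plate in the corner x = +38, y = +115 mm. Origin: centre of its underside, at counter height; z up.
- tray: Parts tray, fixed: shallow open dark grey hard silicone tray, 110 mm (its x) x 172 mm (its y, the long way), 12 mm high; walls 6 mm thick (room for the file's length with 20 mm to spare at each end); the inner floor is 6 mm above the counter. It lies beside the pad, on either side. Origin: centre of its underside, at counter height; z up.
- beaker: Bystander: empty glass beaker, 70 mm in diameter, 90 mm high, loose. Not to be disturbed. Origin: centre of its underside; z up.
- bottle: Bystander: closed amber glass bottle with a black cap, 54 mm in diameter, 125 mm high, loose. Not to be disturbed. Origin: centre of its underside; z up.
There are look-alikes about, which are no part of the job. Leave any green or yellow look-alike of the tray alone.

How it is judged:
By the outcome, as a careful person would: the job done as asked, in the order asked, and still so for the second after the job is handed in, with the robot touching nothing.
It also fails if it takes over 128 s, if anything falls off the work surface, if the arm or the gripper's body presses on something with over 40 N, if the wrist force passes 120 N, or if a joint passes its speed limit or range.

ROBOT

A 7-joint arm with a two-finger parallel gripper is mounted at the origin on the work surface. World frame = base frame: x ahead of the robot, y to its left, z up, the work surface at z = 0. Lengths are in m, angles in rad, forces in N, time in s.
With the tool pointing down it reaches from about 0.425 to 0.925 m from the base axis. Payload 6.8 kg.
Tool frame: the origin (TCP) lies on the centre line of the jaws, within the pads' length; the fingertips stand 19 mm ahead of it and the grasp point (between the pads) is the TCP (bot.tcp_to_tips is the distance from the TCP to the fingertips, in m); x points along the fingers, y is the direction in which the jaws open and shut, and the axes are right-handed (so a half turn about x gives the same grasp; the last joint's range is limited). The gripper opens to 85 mm and grips with 20 to 120 N. Pads are 22 mm wide; open, the fingers measure 114 mm over their backs; the gripper's body (76 mm by 85 mm) begins 54 mm behind the grasp point. The pads swing forward as they close: fully open they stand 13 mm farther back than shut.
Start: joints at [1.052, 0.477, 0.022, 1.555, -0.011, 1.109, -0.083], TCP at [0.27, -0.619, 0.213] pointing down, gripper open.
Joint ranges: [-2.96, 2.96], [-0.34, 2.1], [-1.41, 1.46], [0.24, 2.44], [-1.37, 4.51], [0.17, 1.92], [-2.96, 2.96]. Speed limits (rad/s): [2.39, 2.39, 3.14, 3.14, 3.14, 3.14, 3.14].

INTERFACE

Orientations are given as a unit quaternion [w, x, y, z].
In Python, from station import status, eyes, bot gives the robot as it stands.
- The arm moves only by the tool apply_moves, never from a script. Its arguments are lists of equal length, an entry for each row: "travel": the shift along the tool's x, y, z in cm, a list of three; "turn": the turn, a rotation vector about the tool's x, y, z in rad, a list of three; "grip": the closure, from 0 (fully open) to 1 (shut). In form: {"travel": [[tx, ty, tz], ...], "turn": [[wx, wy, wz], ...], "grip": [grip, ...]}. A call has 1 to 8 rows; each row shifts and turns the pose as measured when the row begins, along the tool's axes as they then stand; what a row does not reach is not made up. A row lasts 1/12 s, in which the tool goes at most 41.7 mm and 7.16 degrees, less where a joint would pass 70% of its speed; a pose out of reach is approached as far as the arm can. A call is refused whole if a number of a shift passes 4.17 or a number of a turn 0.125, either way. A call with a gripper value outside its range is refused whole. The fingers move at their own pace and stop on an object; "newtons" is the grip in N (left out, the last holds). Time passes only in rows, so rows that do not move let the fingers close. It gives the time, the measured TCP pose, the force and the opening at its end, in the units of the state.
- status.get_obs(): the state, without advancing time (a new reading comes with each control period).
- eyes.read_camera(name): name is "scene" or "top" or "wrist"; returns the picture (420x560x3 uint8, red, green, blue); there is no depth.
- eyes.calibration(name): a dict with "intrinsics" (3x3 intrinsics, pixels), "xyz" and "attitude" of the camera in the world; the wrist camera has in their place "T_tool_cam" (4x4, takes a point from camera to tool coordinates, whose origin is the TCP and whose axes are the tool frame's). Camera axes: x right, y down, z forward; pixel columns grow to the right and rows downward; lengths in m; the calibration is good to about 2 mm. A picture is of the moment at which its call begins: read the wrist's pose just before it. calibration takes no time and is no camera call.
- bot.hand_in(): hands the job in, once; it reports no verdict.
Trained networks look in the newest picture that a camera, given by its name, has taken for a name from the list of things; names that differ only in an ending like _2 or _b are one class to them, and where a whole thing is asked for, a point or a joint stands for the part that bears it (a point fixed in the world has none). Each returns a list of dicts, best first, with "score" (0 to 1); they miss things now and then, are a little off and sometimes report something else, mostly with a low value. They report only what shows in the picture. A call takes as long as a camera call. They do not tell look-alikes from the thing itself.
- eyes.masks_of(thing, camera): "region" (420x560 bool, what is visible of it) and "rect" ([left, top, right, bottom] in pixels, round what is visible of it).
The state is a dict: "t": time; "q": joint angles; "joint_vel": joint speeds; "joint_torque": joint torques, N m; "eef_pos": TCP position; "tool_rot": TCP orientation; "contact_force": force on the tool from outside, world axes, zero at the start; "torque": the same for the moment, N m; "gripper_width": opening from 0.0 (shut) to 1.0 (fully open).
Only numpy, scipy, OpenCV 4.12 (cv2) and the standard library are available. Lean on these libraries where they do the work, as an engineer would, in place of code of your own. Each camera call takes 0.05 s, during which the arm holds its last target. There are 200 camera calls.

## Working session

There is one attempt and no reset: what is moved stays moved. The work goes in short steps, Python scripts to look and compute and a tool call to move; the robot and the scene stay as the last step left them, time stands still between calls to the robot, and variables do not carry over. Pictures are saved under pics/ and viewed, about 12 in all and at most 16, crops included, and the job is handed in when it is done.

Besides the shell and the picture viewer there is one more tool, called after "Request:" by a JSON object that holds its "method" and its "body", one argument or row to a line. apply_moves: Moves the arm, as the interface text tells. Its arguments: {"type":"object","properties":{"travel":{"type":"array"},"turn":{"type":"array"},"grip":{"type":"array"},"newtons":{"type":"number"}},"required":["travel","turn","grip"]}

```bash
ls; mkdir -p pics
python3 - <<'E'
from station import status, eyes, bot
import cv2,numpy as np
print(status.get_obs()); print(bot.tcp_to_tips)
for n in ("scene","top","wrist"):
    im=eyes.read_camera(n); cv2.imwrite(f"pics/{n}0.png",im[:,:,::-1]); print(n,eyes.calibration(n))
E
```

```text
pics
{'t': 0.0, 'q': array([ 1.05188279,  0.47778809,  0.02231265,  1.55641196, -0.01150528,
        1.10929251, -0.08308772]), 'joint_vel': array([-1.48876342e-03, -4.27030070e-04, -5.44119030e-04, -1.22181178e-03,
       -1.05610927e-03,  1.64136932e-03, -1.81054863e-05]), 'joint_torque': array([-1.10477216e-03, -5.96447682e+01,  1.60811450e+00, -2.81201899e+01,
        1.27167755e-02,  9.31271788e-03, -4.22104080e-06]), 'eef_pos': array([ 0.26932749, -0.61828366,  0.21174994]), 'tool_rot': array([-0.14364068, -0.69207083, -0.14484859,  0.69240466]), 'contact_force': array([ 0.54916424, -0.24615011, -0.10814638]), 'torque': array([ 0.00095371,  0.01798337, -0.01044925]), 'gripper_width': 0.9994124704928454}
0.019
scene {'intrinsics': array([[485.37340967,   0.        , 281.89580768],
       [  0.        , 485.37340967, 214.17399071],
       [  0.        ,   0.        ,   1.        ]]), 'xyz': array([ 1.2875748 , -1.04608398,  1.08061625]), 'attitude': array([-0.40272124,  0.86481547,  0.27420686, -0.12132764])}
top {'intrinsics': array([[532.48861701,   0.        , 285.9858248 ],
       [  0.        , 532.48861701, 207.92042838],
       [  0.        ,   0.        ,   1.        ]]), 'xyz': array([ 0.30778617, -0.03999503,  1.53193179]), 'attitude': array([ 0.0682689 , -0.69857299,  0.70927712, -0.06527704])}
wrist {'intrinsics': array([[293.38290863,   0.        , 275.88402176],
       [  0.        , 293.38290863, 208.42292729],
       [  0.        ,   0.        ,   1.        ]]), 'T_tool_cam': array([[-4.22628198e-05, -2.60125989e-01,  9.65574683e-01,
        -1.61303806e-01],
       [ 9.99999956e-01, -2.94244276e-04, -3.54998592e-05,
        -9.45170365e-04],
       [ 2.93349260e-04,  9.65574639e-01,  2.60125990e-01,
        -6.52758973e-02],
       [ 0.00000000e+00,  0.00000000e+00,  0.00000000e+00,
         1.00000000e+00]])}
```

View pics/top0.png

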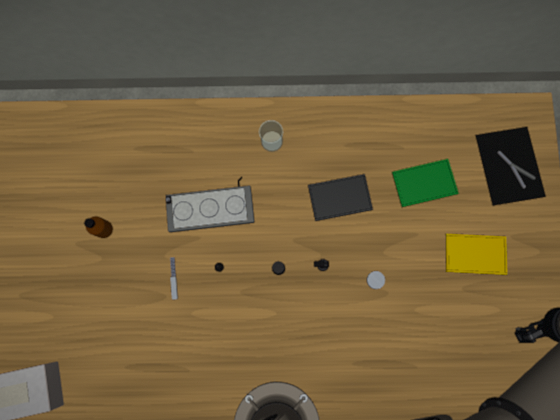

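View pics/scene0.png

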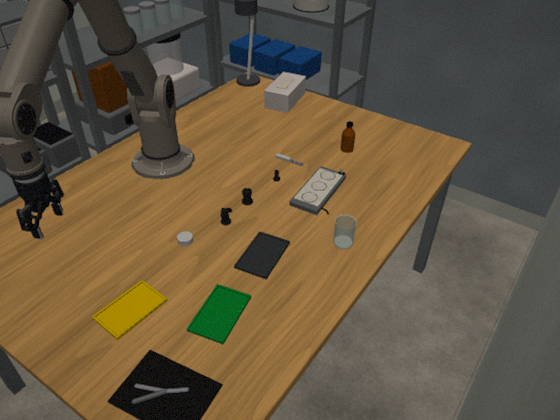

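```bash
cat > h.py <<'E'
from station import status, eyes, bot
import cv2,numpy as np
from scipy.spatial.transform import Rotation as R
def rot(q): return R.from_quat(np.roll(q,-1)).as_matrix()
def cam(n,obs=None):
    c=eyes.calibration(n); K=c["intrinsics"]
    if n!="wrist": return K,rot(c["attitude"]),np.array(c["xyz"])
    o=obs or status.get_obs(); T=c["T_tool_cam"]; Rt=rot(o["tool_rot"])
    return K,Rt@T[:3,:3],o["eef_pos"]+Rt@T[:3,3]
def back(n,uv,z,obs=None):
    K,Rc,p=cam(n,obs); uv=np.atleast_2d(uv).astype(float)
    d=(Rc@np.linalg.solve(K,np.c_[uv,np.ones(len(uv))].T)).T
    return p+d*((z-p[2])/d[:,2])[:,None]
def proj(n,P,obs=None):
    K,Rc,p=cam(n,obs); q=(K@(Rc.T@(np.atleast_2d(P)-p).T)).T
    return q[:,:2]/q[:,2:]
E
python3 - <<'E'
from h import *
zs=dict(riser_center=.01,knight_center=.03,rook_center=.025,pawn_center=.02,file_center=.007,pad=.026,tray=.012,beaker=.045,bottle=.06)
for cn in("top","scene"):
    eyes.read_camera(cn)
    for t,z in zs.items():
        for m in eyes.masks_of(t,cn)[:3]:
            ys,xs=np.nonzero(m["region"]); 
            c=[xs.mean(),ys.mean()]; 
            w=back(cn,c,z)[0]
            r=cv2.minAreaRect(np.c_[xs,ys].astype(np.float32))
            print(cn,t,round(m["score"],2),np.round(c),len(xs),np.round(w,3),"corners",np.round(back(cn,cv2.boxPoints(r),z)[:,:2],3).tolist() if cn=="top" and t in("pad","tray","file_center") else "")
E
```

```text
top riser_center 0.76 [375. 279.] 261 [ 0.389 -0.284  0.01 ] corners 
top knight_center 0.49 [321. 264.] 142 [ 0.434 -0.132  0.03 ] corners 
top rook_center 0.64 [278. 268.] 148 [ 0.425 -0.009  0.025] corners 
top pawn_center 0.69 [321. 264.] 145 [ 0.435 -0.132  0.02 ] corners 
top file_center 0.53 [173. 281.] 210 [0.393 0.289 0.007] corners [[0.456, 0.302], [0.456, 0.282], [0.345, 0.279], [0.346, 0.299]]
top pad 0.85 [209. 208.] 3223 [0.599 0.186 0.026] corners [[0.644, 0.32], [0.67, 0.069], [0.556, 0.056], [0.531, 0.304]]
top tray 0.91 [340. 197.] 2191 [ 0.63  -0.192  0.012] corners [[0.67, -0.098], [0.701, -0.27], [0.59, -0.286], [0.56, -0.116]]
top tray 0.72 [424. 182.] 2226 [ 0.669 -0.441  0.012] corners [[0.707, -0.343], [0.746, -0.52], [0.632, -0.537], [0.594, -0.362]]
top tray 0.57 [475. 253.] 2345 [ 0.458 -0.574  0.012] corners [[0.409, -0.479], [0.519, -0.492], [0.508, -0.671], [0.398, -0.656]]
top beaker 0.91 [270. 135.] 604 [0.81  0.006 0.045] corners 
top beaker 0.24 [173. 280.] 228 [0.393 0.281 0.045] corners 
top bottle 0.84 [ 98. 226.] 477 [0.546 0.492 0.06 ] corners 
[... 237 characters left out ...]
9 [247. 196.] 137 [ 0.427 -0.008  0.025] corners 
scene rook_center 0.34 [225. 217.] 145 [ 0.437 -0.137  0.025] corners 
scene pawn_center 0.55 [276. 176.] 50 [0.435 0.156 0.02 ] corners 
scene file_center 0.74 [317. 190.] 1527 [0.6   0.186 0.007] corners 
scene file_center 0.64 [286. 159.] 90 [0.39  0.287 0.007] corners 
scene pad 0.89 [317. 191.] 1391 [0.612 0.162 0.026] corners 
scene tray 0.88 [129. 309.] 2173 [ 0.465 -0.582  0.012] corners 
scene tray 0.65 [261. 255.] 1559 [ 0.636 -0.203  0.012] corners 
scene tray 0.58 [218. 313.] 2270 [ 0.675 -0.451  0.012] corners 
scene beaker 0.8 [344. 231.] 634 [0.805 0.01  0.045] corners 
scene bottle 0.83 [347. 138.] 362 [0.55 0.49 0.06] corners
```

```bash
cat >> h.py <<'E'
import json
def tgt(a): # tool pointing down, jaws along world angle a
    c,s=np.cos(a),np.sin(a); return np.array([[0,c,s],[0,s,-c],[-1,0,0]])
def yaw(): Rt=rot(status.get_obs()["tool_rot"]); return np.arctan2(Rt[1,1],Rt[0,1])
def plan(*legs,step=3.8,grip=None):
    """legs: (xyz, jaw angle); print the rows for going through them"""
    o=status.get_obs(); p,Rm=np.array(o["eef_pos"]),rot(o["tool_rot"])
    print("at",np.round(p,4),"yaw",round(yaw(),3))
    for xyz,a in legs:
        a=min((a,a+np.pi,a-np.pi,a+2*np.pi),key=lambda b:np.linalg.norm(R.from_matrix(Rm.T@tgt(b)).as_rotvec()))
        w=R.from_matrix(Rm.T@tgt(a)).as_rotvec(); d=(np.array(xyz)-p)*100
        n=max(1,int(np.ceil(max(np.linalg.norm(d)/step,np.linalg.norm(w)/.115))))
        tr=[]
        for k in range(n):
            Rk=Rm@R.from_rotvec(w*k/n).as_matrix(); tr.append(np.round(Rk.T@d/n,2).tolist())
        if np.linalg.norm(w)<.02: tr=tr[:1]
        print(n,"rows travel",json.dumps(tr),"turn",np.round(w/n,3).tolist())
        p,Rm=np.array(xyz),tgt(a)
E
python3 - <<'E'
from h import *
plan(((.43,-.29,.22),yaw()))
c=np.array([.6,.186]);
E
```

```text
at [ 0.2696 -0.6188  0.2127] yaw -1.16
10 rows travel [[-0.07, -2.37, -2.78]] turn [0.0, -0.0, -0.0]
```

Request:
{"method": "apply_moves", "body": {
  "travel": [
    [-0.07,-2.37,-2.78],
    [-0.07,-2.37,-2.78],
    [-0.07,-2.37,-2.78],
    [-0.07,-2.37,-2.78],
    [-0.07,-2.37,-2.78]
  ],
  "turn": [
    [0,0,0],
    [0,0,0],
    [0,0,0],
    [0,0,0],
    [0,0,0]
  ],
  "grip": [0,0,0,0,0],
  "newtons": 40
}}

```text
t: 1.57
eef_pos: [0.345, -0.4585, 0.2147]
tool_rot: [-0.14, -0.692, -0.137, 0.695]
contact_force: [1.7, 0.3, 0.0]
gripper_width: 1.002
```

Request:
{"method": "apply_moves", "body": {
  "travel": [
    [-0.07,-2.37,-2.78],
    [-0.07,-2.37,-2.78],
    [-0.07,-2.37,-2.78],
    [-0.07,-2.37,-2.78],
    [-0.07,-2.37,-2.78],
    [0,0,0],
    [0,0,0]
  ],
  "turn": [
    [0,0,0],
    [0,0,0],
    [0,0,0],
    [0,0,0],
    [0,0,0],
    [0,0,0],
    [0,0,0]
  ],
  "grip": [0,0,0,0,0,0,0]
}}

```text
t: 2.15
eef_pos: [0.4355, -0.2788, 0.2192]
tool_rot: [0.145, 0.693, 0.141, -0.692]
contact_force: [-0.3, -1.3, -0.5]
gripper_width: 0.999
```

```bash
cat >> h.py <<'E'
def look(things,name=None):
    o=status.get_obs(); im=eyes.read_camera("wrist")
    if name: cv2.imwrite(f"pics/{name}.png",im[:,:,::-1])
    out=[]
    for t,z in things:
        for m in eyes.masks_of(t,"wrist")[:2]:
            ys,xs=np.nonzero(m["region"]); r=cv2.minAreaRect(np.c_[xs,ys].astype(np.float32))
            print(t,round(m["score"],2),np.round([xs.mean(),ys.mean()]),len(xs),np.round(back("wrist",[r[0],[xs.mean(),ys.mean()]],z,o),4).tolist()); out.append((t,m["region"]))
    return o,im,out
E
python3 - <<'E'
from h import *
o,im,out=look([("riser_center",.01),("riser_center",.02),("tray",.012),("knight_center",.03),("rook_center",.025)],"w1")
print(o["eef_pos"],o["q"],yaw())
E
```

```text
riser_center 0.6 [265. 217.] 1234 [[0.3882, -0.2845, 0.01], [0.3879, -0.2843, 0.01]]
riser_center 0.6 [265. 217.] 1234 [[0.391, -0.2836, 0.02], [0.3908, -0.2834, 0.02]]
tray 0.88 [485.  54.] 15131 [[0.6693, -0.4379, 0.012], [0.6665, -0.4397, 0.012]]
tray 0.61 [478. 249.] 9815 [[0.458, -0.5701, 0.012], [0.4604, -0.5673, 0.012]]
knight_center 0.78 [161. 137.] 1144 [[0.4332, -0.133, 0.03], [0.4354, -0.1347, 0.03]]
rook_center 0.79 [ 54. 100.] 1779 [[0.4258, -0.0088, 0.025], [0.4258, -0.0092, 0.025]]
[ 0.43546819 -0.27876539  0.21917821] [ 0.57263704  0.21524494 -0.14657817  1.9171133   0.04217584  1.00816252
 -0.7575906 ] -1.1705926896740242
```

View pics/w1.png

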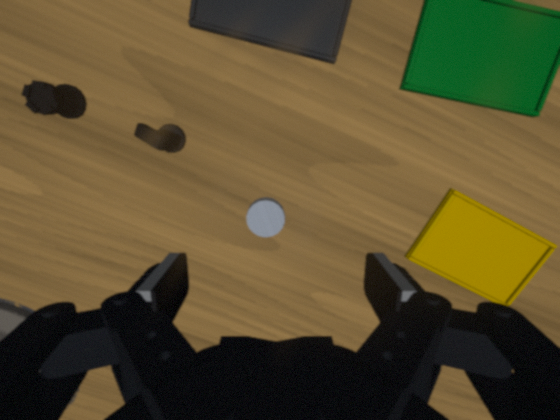

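Run:
```python
from h import *
plan(((.389,-.284,.10),-.7),((.389,-.284,.021),-.7))
```

```text
at [ 0.434  -0.2816  0.2188] yaw -1.171
5 rows travel [[2.38, -0.32, 0.84], [2.38, -0.39, 0.81], [2.38, -0.47, 0.77], [2.38, -0.53, 0.73], [2.38, -0.6, 0.67]] turn [-0.094, 0.001, -0.001]
3 rows travel [[2.63, 0.0, 0.0]] turn [0.0, 0.0, 0.0]
```

Request:
{"method": "apply_moves", "body": {
  "travel": [
    [2.38,-0.32,0.84],
    [2.38,-0.39,0.81],
    [2.38,-0.47,0.77],
    [2.38,-0.53,0.73],
    [2.38,-0.6,0.67],
    [0,0,0]
  ],
  "turn": [
    [-0.094,0,0],
    [-0.094,0,0],
    [-0.094,0,0],
    [-0.094,0,0],
    [-0.094,0,0],
    [0,0,0]
  ],
  "grip": [0,0,0,0,0,0]
}}

```text
t: 2.95
eef_pos: [0.3873, -0.2919, 0.0974]
tool_rot: [0.305, 0.64, 0.297, -0.639]
contact_force: [-1.1, -0.3, -0.9]
gripper_width: 0.994
```

Run:
```python
from h import *
o,im,out=look([("riser_center",.01)])
plan(((.389,-.284,.021),-.7))
```

```text
riser_center 0.96 [271. 200.] 2697 [[0.3876, -0.2846, 0.01], [0.3874, -0.2847, 0.01]]
riser_center 0.2 [472.  13.] 1666 [[0.5934, -0.2738, 0.01], [0.5954, -0.2703, 0.01]]
at [ 0.3916 -0.2929  0.1012] yaw -0.696
3 rows travel [[2.67, -0.3, -0.18]] turn [0.001, 0.001, -0.006]
```

Run:
```python
from h import *
for i in range(5):
    o=status.get_obs(); print(o["t"],np.round(o["eef_pos"],4),np.round(o["q"],4)); eyes.read_camera("wrist")
```

```text
3.05 [ 0.3916 -0.2929  0.1012] [ 0.6805  0.3229 -0.1996  2.097   0.1049  0.7129 -0.2832]
3.1 [ 0.3931 -0.2931  0.1023] [ 0.6796  0.3218 -0.2     2.0954  0.1047  0.7128 -0.2832]
3.15 [ 0.394  -0.2931  0.1028] [ 0.679   0.3211 -0.2003  2.0946  0.1048  0.7126 -0.2829]
3.2 [ 0.3943 -0.293   0.103 ] [ 0.6787  0.3208 -0.2005  2.0946  0.1048  0.7124 -0.2824]
3.25 [ 0.3942 -0.2929  0.103 ] [ 0.6785  0.3206 -0.2006  2.0949  0.105   0.7122 -0.282 ]
```

Request:
{"method": "apply_moves", "body": {
  "travel": [
    [2.6,-0.3,-0.1],
    [2.6,-0.3,-0.1],
    [2.6,-0.2,-0.1],
    [0,0,0]
  ],
  "turn": [
    [0,0,0],
    [0,0,0],
    [0,0,0],
    [0,0,0]
  ],
  "grip": [0,0,0,0]
}}

```text
t: 3.63
eef_pos: [0.3983, -0.2894, 0.0284]
tool_rot: [0.312, 0.646, 0.288, -0.634]
contact_force: [-0.5, 0.4, -0.3]
gripper_width: 0.996
```

```bash
cat >> h.py <<'E'
def mean_pose(n=5):
    P=[]
    for i in range(n): P.append(status.get_obs()["eef_pos"]); eyes.read_camera("top")
    print("mean",np.round(np.mean(P,0),4),"sd",np.round(np.std(P,0),4)); return np.mean(P,0)
E
python3 - <<'E'
from h import *
mean_pose(5); print(status.get_obs()["contact_force"])
E
```

```text
mean [ 0.4    -0.2907  0.031 ] sd [0.001  0.0008 0.0016]
[ 0.02100697 -0.94850967  0.58769097]
```

Run:
```python
from h import *
plan(((.388,-.2845,.0205),-.7))
```

```text
at [ 0.401  -0.2917  0.0327] yaw -0.694
1 rows travel [[1.15, -1.52, 0.28]] turn [0.006, -0.002, -0.046]
```

Request:
{"method": "apply_moves", "body": {
  "travel": [
    [0.5,-0.8,0.2],
    [0.5,-0.7,0.1],
    [0.2,0,0]
  ],
  "turn": [
    [0,0,-0.025],
    [0,0,-0.02],
    [0,0,0]
  ],
  "grip": [0,0,0]
}}

```text
t: 4.13
eef_pos: [0.3888, -0.2857, 0.0229]
tool_rot: [0.3, 0.642, 0.299, -0.639]
contact_force: [-0.4, -0.4, -0.1]
gripper_width: 1.004
```

Run:
```python
from h import *
mean_pose(4); plan(((.388,-.2845,.0205),-.7))
```

```text
mean [ 0.3892 -0.2859  0.0229] sd [0.0003 0.0001 0.0001]
at [ 0.3896 -0.2859  0.023 ] yaw -0.694
1 rows travel [[0.25, -0.21, -0.01]] turn [0.006, -0.003, -0.005]
```

Request:
{"method": "apply_moves", "body": {
  "travel": [
    [0.15,-0.15,0],
    [0,0,0],
    [0,0,0],
    [0,0,0],
    [0,0,0],
    [0,0,0],
    [0,0,0],
    [0,0,0]
  ],
  "turn": [
    [0,0,0],
    [0,0,0],
    [0,0,0],
    [0,0,0],
    [0,0,0],
    [0,0,0],
    [0,0,0],
    [0,0,0]
  ],
  "grip": [1,1,1,1,1,1,1,1],
  "newtons": 40
}}

```text
t: 5.0
eef_pos: [0.3887, -0.2847, 0.0215]
tool_rot: [0.301, 0.642, 0.299, -0.639]
contact_force: [-0.2, -0.3, 0.5]
gripper_width: -0.004
```

Run:
```python
from h import *
mean_pose(2)
plan(((.40,-.28,.13),-.7),((.52,-.13,.20),-.2),((.565,.186,.20),.105))
```

```text
mean [ 0.3887 -0.2847  0.0215] sd [0. 0. 0.]
at [ 0.3887 -0.2847  0.0215] yaw -0.694
3 rows travel [[-3.61, 0.21, -0.37]] turn [0.002, -0.001, -0.002]
6 rows travel [[-1.17, -0.08, -3.2], [-1.17, 0.19, -3.2], [-1.17, 0.45, -3.17], [-1.17, 0.71, -3.12], [-1.17, 0.97, -3.05], [-1.17, 1.22, -2.96]] turn [-0.083, 0.0, 0.0]
9 rows travel [[0.0, -0.21, -3.54], [0.0, -0.09, -3.55], [0.0, 0.03, -3.55], [0.0, 0.15, -3.54], [0.0, 0.27, -3.54], [0.0, 0.39, -3.52], [0.0, 0.51, -3.51], [0.0, 0.63, -3.49], [0.0, 0.75, -3.47]] turn [-0.034, 0.0, 0.0]
```

Run:
```python
from h import *
o,im,out=look([("riser_center",.01)],"w2")
im=eyes.read_camera("scene"); 
c=im[190:290,110:280]; c2=cv2.resize(c,None,fx=4,fy=4)[:400,:680]
cv2.imwrite("pics/s2.png",np.vstack([cv2.resize(cv2.imread("pics/w2.png"),(260,195)).repeat(1,0), np.zeros((0,260,3),np.uint8)]) )
w=cv2.imread("pics/w2.png"); w=cv2.resize(w,(373,280)); s=cv2.resize(c[:,:,::-1],(425,250)); 
C=np.zeros((280,800,3),np.uint8); C[:,:373]=w; C[:250,374:799]=s; cv2.imwrite("pics/c2.png",C)
```

```text
riser_center 0.92 [276. 228.] 3671 [[0.3907, -0.2804, 0.01], [0.392, -0.2791, 0.01]]
```

View pics/c2.png

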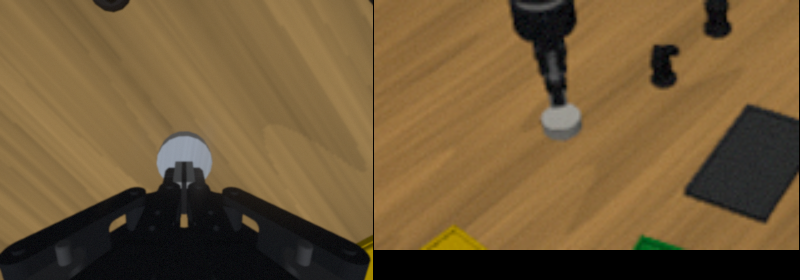

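Run:
```python
from h import *
o=status.get_obs(); Rt=rot(o["tool_rot"])
for d in (0,.01,.019): print(d,proj("wrist",o["eef_pos"]+Rt@[d,0,0],o), proj("scene",o["eef_pos"]+Rt@[d,0,0]))
print("riser top/bot scene",proj("scene",[[.3885,-.2845,.02],[.3885,-.2845,0]]),"wrist",proj("wrist",[[.3885,-.2845,.02],[.3885,-.2845,0]],o))
w=cv2.imread("pics/w2.png"); s=eyes.read_camera("scene")[200:270,150:250,::-1]
C=np.zeros((480,800,3),np.uint8); C[:480,:480]=cv2.resize(w[160:320,196:356],(480,480),interpolation=cv2.INTER_CUBIC); C[:220,482:797]=cv2.resize(s,(315,220)); cv2.imwrite("pics/c3.png",C)
```

```text
0 [[277.65450078 244.94305491]] [[183.81707066 236.02254702]]
0.01 [[277.56138029 238.82952138]] [[184.19996814 238.31877183]]
0.019 [[277.48561322 233.85527189]] [[184.54188297 240.36922489]]
riser top/bot scene [[183.89310385 236.30345223]
 [184.63398485 240.8531019 ]] wrist [[277.11530107 243.82676057]
 [276.83913835 232.48934777]]
```

View pics/c3.png

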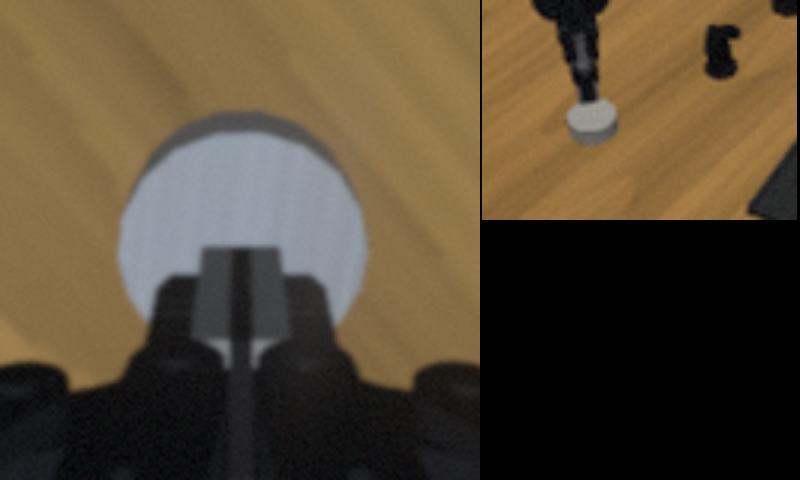

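Run:
```python
from h import *
p=np.array([.2693,-.6183,.2117])
for d in (-.04,-.02,0,.019): print(d,proj("scene",p-[0,0,d]),proj("top",p-[0,0,d]))
s=cv2.imread("pics/scene0.png")[150:270,0:120]; w=cv2.imread("pics/w1.png")[200:420]
C=np.zeros((480,800,3),np.uint8); C[:,:480]=cv2.resize(s,(480,480),interpolation=cv2.INTER_CUBIC); t=cv2.imread("pics/top0.png")[300:370,490:560]; C[:310,485:795]=cv2.resize(t,(310,310))
for d,c in((0,(0,0,255)),(.019,(0,255,0))):
  u=proj("scene",p-[0,0,d])[0]; cv2.circle(C,(int(u[0]*4),int((u[1]-150)*4)),4,c,-1)
  u=proj("top",p-[0,0,d])[0]; cv2.circle(C,(int(485+(u[0]-490)*310/70),int((u[1]-300)*310/70)),4,c,-1)
cv2.imwrite("pics/c4.png",C)
```

```text
-0.04 [[ 47.8985521  223.70135823]] [[535.91686804 322.86255168]]
-0.02 [[ 50.22002902 229.49817997]] [[532.09301961 322.66078928]]
0 [[ 52.49424253 235.17698308]] [[528.38582085 322.46518182]]
0.019 [[ 54.61226968 240.46578254]] [[524.96723655 322.28480287]]
```

View pics/c4.png

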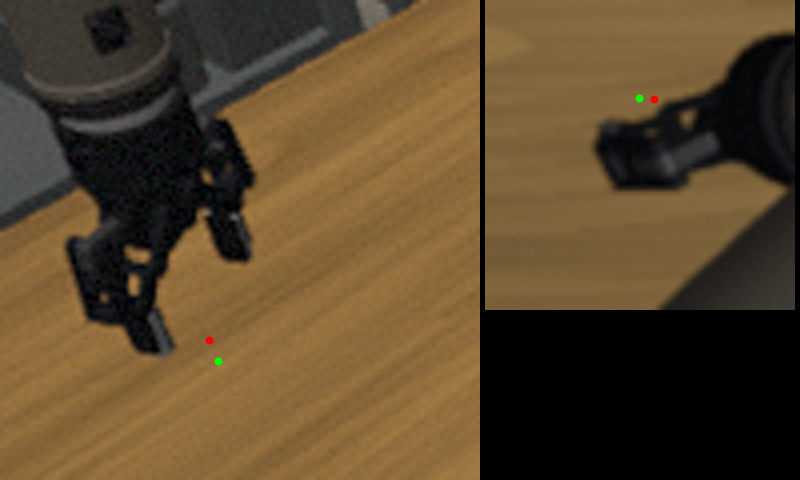

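Request:
{"method": "apply_moves", "body": {
  "travel": [
    [0.4,0,0],
    [0.4,0,0],
    [0,0,0]
  ],
  "turn": [
    [0,0,0],
    [0,0,0],
    [0,0,0]
  ],
  "grip": [1,1,1]
}}

```text
t: 5.55
eef_pos: [0.3889, -0.2849, 0.0129]
tool_rot: [0.302, 0.642, 0.299, -0.639]
contact_force: [-0.0, -0.2, -0.9]
gripper_width: 0.001
```

View pics/c5.png

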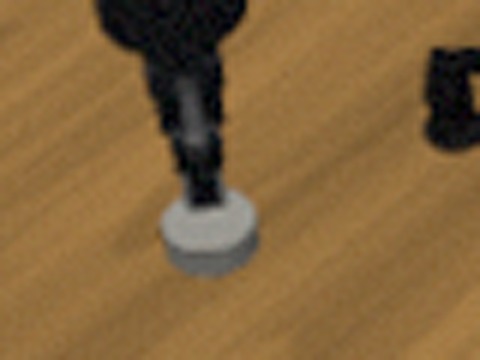

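Request:
{"method": "apply_moves", "body": {
  "travel": [
    [0.3,0,0],
    [0.2,0,0]
  ],
  "turn": [
    [0,0,0],
    [0,0,0]
  ],
  "grip": [1,1]
}}

```text
t: 5.92
eef_pos: [0.3897, -0.2854, 0.0088]
tool_rot: [0.302, 0.642, 0.298, -0.638]
contact_force: [-0.2, -0.4, -0.6]
gripper_width: -0.001
```

Request:
{"method": "apply_moves", "body": {
  "travel": [
    [0.2,0,0],
    [0,0,0]
  ],
  "turn": [
    [0,0,0],
    [0,0,0]
  ],
  "grip": [1,1]
}}

```text
t: 6.08
eef_pos: [0.3895, -0.2853, 0.0062]
tool_rot: [0.302, 0.642, 0.298, -0.638]
contact_force: [-0.3, 0.4, -0.7]
gripper_width: 0.003
```

Request:
{"method": "apply_moves", "body": {
  "travel": [
    [0.2,0,0],
    [0,0,0]
  ],
  "turn": [
    [0,0,0],
    [0,0,0]
  ],
  "grip": [1,1]
}}

```text
t: 6.25
eef_pos: [0.3895, -0.2852, 0.0039]
tool_rot: [0.302, 0.642, 0.298, -0.638]
contact_force: [0.4, 0.0, -0.1]
gripper_width: -0.006
```

Request:
{"method": "apply_moves", "body": {
  "travel": [
    [0.2,0,0],
    [0,0,0]
  ],
  "turn": [
    [0,0,0],
    [0,0,0]
  ],
  "grip": [1,1]
}}

```text
t: 6.42
eef_pos: [0.3896, -0.2853, 0.0017]
tool_rot: [0.302, 0.642, 0.298, -0.638]
contact_force: [-0.0, -0.3, -0.4]
gripper_width: 0.0
```

Request:
{"method": "apply_moves", "body": {
  "travel": [
    [0.2,0,0],
    [0,0,0]
  ],
  "turn": [
    [0,0,0],
    [0,0,0]
  ],
  "grip": [1,1]
}}

```text
t: 6.58
eef_pos: [0.3901, -0.2856, 0.002]
tool_rot: [0.302, 0.642, 0.298, -0.638]
contact_force: [0.0, -0.4, -0.4]
gripper_width: -0.005
```

Request:
{"method": "apply_moves", "body": {
  "travel": [
    [0.2,0,0],
    [0,0,0]
  ],
  "turn": [
    [0,0,0],
    [0,0,0]
  ],
  "grip": [1,1]
}}

```text
t: 6.75
eef_pos: [0.3908, -0.2861, 0.0019]
tool_rot: [0.303, 0.642, 0.297, -0.638]
contact_force: [-0.5, -0.5, 0.0]
gripper_width: -0.001
```

Run:
```python
from h import *
mean_pose(3); o=status.get_obs(); print({k:np.round(v,3) for k,v in o.items()})
cv2.imwrite("pics/c6.png",np.hstack([cv2.resize(eyes.read_camera("scene")[200:260,150:230,::-1],(400,300),interpolation=cv2.INTER_CUBIC),cv2.resize(eyes.read_camera("wrist")[160:310,176:376,::-1],(400,300))]))
```

```text
mean [ 0.3908 -0.2861  0.0017] sd [0.0001 0.     0.0002]
{'t': np.float64(6.9), 'q': array([ 0.64 ,  0.496, -0.166,  2.153,  0.167,  0.494, -0.347]), 'joint_vel': array([ 0.001,  0.002, -0.   , -0.002, -0.002,  0.007,  0.   ]), 'joint_torque': array([ 1.8000e-02, -4.4753e+01, -5.9700e-01, -1.4144e+01,  6.4000e-02,
       -3.5500e-01,  1.0000e-03]), 'eef_pos': array([ 0.391, -0.286,  0.002]), 'tool_rot': array([ 0.303,  0.642,  0.297, -0.638]), 'contact_force': array([-0.229,  0.73 ,  7.124]), 'torque': array([0.147, 0.164, 0.003]), 'gripper_width': np.float64(-0.004)}
```

View pics/c6.png

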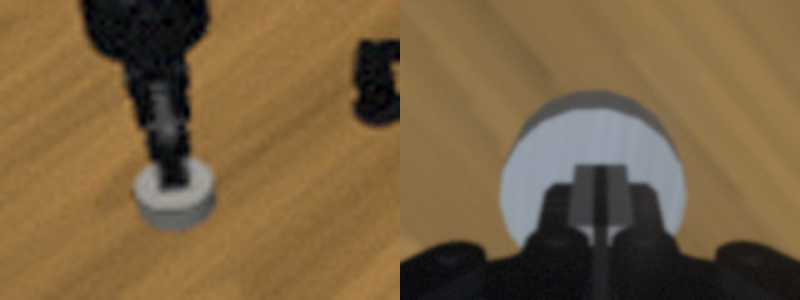

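Request:
{"method": "apply_moves", "body": {
  "travel": [
    [-2,0.2,0],
    [-2,0.1,0],
    [0,0,0],
    [0,0,0],
    [0,0,0],
    [0,0,0]
  ],
  "turn": [
    [0,0,0],
    [0,0,0],
    [0,0,0],
    [0,0,0],
    [0,0,0],
    [0,0,0]
  ],
  "grip": [1,0,0,0,0,0]
}}

```text
t: 7.5
eef_pos: [0.3913, -0.287, 0.0401]
tool_rot: [0.301, 0.642, 0.299, -0.639]
contact_force: [-0.3, -0.1, 0.7]
gripper_width: 0.714
```

Run:
```python
from h import *
mean_pose(3); print(status.get_obs()["gripper_width"])
look([("riser_center",.01)])
plan(((.388,-.2845,-.005),-.7),((.388,-.2845,-.016),-.7),step=2)
```

```text
mean [ 0.3912 -0.2869  0.04  ] sd [0.     0.0001 0.0001]
0.9477232254201816
riser_center 0.93 [271. 229.] 4556 [[0.3879, -0.2847, 0.01], [0.3875, -0.2848, 0.01]]
at [ 0.3914 -0.287   0.0403] yaw -0.694
3 rows travel [[1.51, -0.15, 0.01]] turn [0.002, -0.001, -0.002]
1 rows travel [[1.1, 0.0, 0.0]] turn [0.0, 0.0, 0.0]
```

Request:
{"method": "apply_moves", "body": {
  "travel": [
    [1.5,-0.2,0],
    [1.5,-0.2,0],
    [1.5,-0.1,0],
    [0.9,0,0],
    [0.2,0,0],
    [0,0,0]
  ],
  "turn": [
    [0,0,0],
    [0,0,0],
    [0,0,0],
    [0,0,0],
    [0,0,0],
    [0,0,0]
  ],
  "grip": [0,0,0,0,0,0]
}}

```text
t: 8.25
eef_pos: [0.3887, -0.2842, -0.018]
tool_rot: [0.302, 0.642, 0.298, -0.639]
contact_force: [-0.1, 0.5, 0.1]
gripper_width: 0.999
```

Run:
```python
from h import *
mean_pose(3); print(status.get_obs()["gripper_width"],status.get_obs()["contact_force"])
plan(((.388,-.2845,-.016),-.7),step=2)
```

```text
mean [ 0.3889 -0.2843 -0.0177] sd [0.0002 0.0001 0.0003]
1.0003102412805567 [0.81994541 0.17572255 0.56928088]
at [ 0.3894 -0.2847 -0.017 ] yaw -0.695
1 rows travel [[-0.1, -0.12, 0.07]] turn [0.005, -0.002, -0.008]
```

Request:
{"method": "apply_moves", "body": {
  "travel": [
    [-0.1,-0.1,0],
    [0,0,0],
    [0,0,0],
    [0,0,0],
    [0,0,0],
    [0,0,0]
  ],
  "turn": [
    [0,0,0],
    [0,0,0],
    [0,0,0],
    [0,0,0],
    [0,0,0],
    [0,0,0]
  ],
  "grip": [1,1,1,1,1,1],
  "newtons": 40
}}

```text
t: 8.9
eef_pos: [0.39, -0.2851, -0.0131]
tool_rot: [0.304, 0.643, 0.296, -0.637]
contact_force: [-0.2, -0.2, -1.4]
gripper_width: 0.554
```

Run:
```python
from h import *
p=mean_pose(3); print(status.get_obs()["gripper_width"],status.get_obs()["contact_force"])
plan(((.40,-.28,.07),-.7),((.52,-.13,.16),-.2),((.565,.176,.16),.105))
```

```text
mean [ 0.3901 -0.2851 -0.0132] sd [0.     0.     0.0001]
0.5534241633606666 [ 0.02066016 -0.64658424 -1.26341878]
at [ 0.39   -0.285  -0.0133] yaw -0.695
3 rows travel [[-2.77, 0.18, -0.35]] turn [0.002, -0.001, -0.004]
6 rows travel [[-1.5, -0.08, -3.2], [-1.5, 0.19, -3.2], [-1.5, 0.45, -3.17], [-1.5, 0.71, -3.12], [-1.5, 0.97, -3.05], [-1.5, 1.22, -2.96]] turn [-0.083, 0.0, 0.0]
9 rows travel [[0.0, -0.19, -3.43], [0.0, -0.07, -3.44], [0.0, 0.05, -3.44], [0.0, 0.16, -3.43], [0.0, 0.28, -3.43], [0.0, 0.4, -3.41], [0.0, 0.51, -3.4], [0.0, 0.63, -3.38], [0.0, 0.74, -3.36]] turn [-0.034, 0.0, 0.0]
```

Request:
{"method": "apply_moves", "body": {
  "travel": [
    [-2,0,0],
    [-3.3,0.2,-0.4],
    [-3,0.2,-0.5],
    [-1.5,-0.08,-3.2],
    [-1.5,0.19,-3.2],
    [-1.5,0.45,-3.17],
    [-1.5,0.71,-3.12],
    [-1.5,0.97,-3.05]
  ],
  "turn": [
    [0,0,0],
    [0,0,0],
    [0,0,0],
    [-0.083,0,0],
    [-0.083,0,0],
    [-0.083,0,0],
    [-0.083,0,0],
    [-0.083,0,0]
  ],
  "grip": [1,1,1,1,1,1,1,1]
}}

```text
t: 9.72
eef_pos: [0.4914, -0.1557, 0.1471]
tool_rot: [-0.426, -0.564, -0.424, 0.566]
contact_force: [1.0, -0.1, -2.3]
gripper_width: 0.556
```

Request:
{"method": "apply_moves", "body": {
  "travel": [
    [-1.5,1.22,-2.96],
    [0,-0.19,-3.43],
    [0,-0.07,-3.44],
    [0,0.05,-3.44],
    [0,0.16,-3.43],
    [0,0.28,-3.43],
    [0,0.4,-3.41],
    [0,0.51,-3.4]
  ],
  "turn": [
    [-0.083,0,0],
    [-0.034,0,0],
    [-0.034,0,0],
    [-0.034,0,0],
    [-0.034,0,0],
    [-0.034,0,0],
    [-0.034,0,0],
    [-0.034,0,0]
  ],
  "grip": [1,1,1,1,1,1,1,1]
}}

```text
t: 10.38
eef_pos: [0.5496, 0.1176, 0.1656]
tool_rot: [0.517, 0.486, 0.51, -0.486]
contact_force: [0.8, 0.5, -1.2]
gripper_width: 0.558
```

Request:
{"method": "apply_moves", "body": {
  "travel": [
    [0,0,0],
    [0,0,0]
  ],
  "turn": [
    [0,0,0],
    [0,0,0]
  ],
  "grip": [1,1]
}}

```text
t: 10.55
eef_pos: [0.5488, 0.1283, 0.1656]
tool_rot: [0.519, 0.484, 0.515, -0.481]
contact_force: [-0.2, -1.1, -0.8]
gripper_width: 0.551
```

Run:
```python
from h import *
p=mean_pose(3); print(status.get_obs()["gripper_width"],yaw(),status.get_obs()["q"])
o,im,out=look([("pad",.026)],"w7")
```

```text
mean [0.5487 0.1283 0.1657] sd [0.0001 0.0007 0.0001]
0.5519659643258497 0.06513790841295578 [ 0.07591213  0.38954178 -0.52050509  1.85239167  0.23975355  0.95357028
 -0.48570846]
pad 0.76 [331. 115.] 26249 [[0.6033, 0.201, 0.026], [0.5984, 0.209, 0.026]]
```

View pics/w7.png

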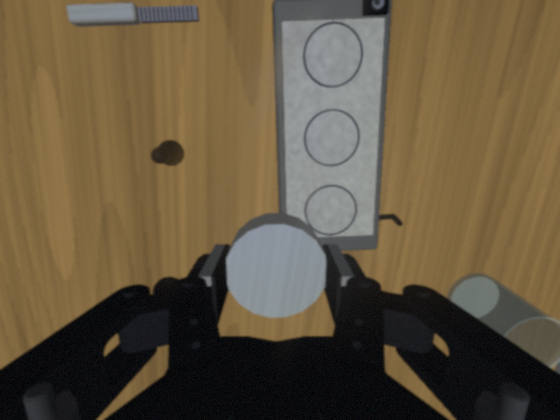

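```bash
cat >> h.py <<'E'
def rings(z=.026,x0=.5,y0=.02,name=None,r=.028,o=None,im=None):
    """metric view of plane z, 0.5 mm/px, circles of radius r"""
    o=o or status.get_obs(); im=eyes.read_camera("wrist") if im is None else im
    g=np.array([[x0,y0],[x0+.2,y0],[x0+.2,y0+.3],[x0,y0+.3]]); uv=proj("wrist",np.c_[g,[z]*4],o).astype(np.float32)
    H=cv2.getPerspectiveTransform(uv,np.float32([[0,0],[400,0],[400,600],[0,600]]))
    w=cv2.GaussianBlur(cv2.warpPerspective(cv2.cvtColor(im,cv2.COLOR_RGB2GRAY),H,(400,600)),(0,0),1.5)
    if name: cv2.imwrite(f"pics/{name}.png",w)
    c=cv2.HoughCircles(w,cv2.HOUGH_GRADIENT_ALT,1.5,60,param1=60,param2=.6,minRadius=int(r*2000*.9),maxRadius=int(r*2000*1.08))
    return [] if c is None else [(round(x0+a/2000,4),round(y0+b/2000,4),round(q/2,1)) for a,b,q in c[0][:,:3]]
E
python3 - <<'E'
from h import *
o=status.get_obs()
im=cv2.imread("pics/w7.png")[:,:,::-1].copy(); print(rings(o=o,im=im))
eyes.read_camera("wrist")
for m in eyes.masks_of("riser_center","wrist"):
    ys,xs=np.nonzero(m["region"]); print(m["score"],m["rect"],len(xs), back("wrist",[xs.mean(),ys.mean()],.195,o),back("wrist",[277,266],.199,o))
E
```

```text
[(np.float32(0.6012), np.float32(0.1865), np.float32(27.0)), (np.float32(0.5938), np.float32(0.2608), np.float32(27.1)), (np.float32(0.6088), np.float32(0.1115), np.float32(27.1))]
0.85 [227.0, 211.3, 324.7, 317.9] 8309 [[0.54780033 0.12677087 0.195     ]] [[0.54850545 0.12848185 0.199     ]]
0.44 [445.9, 271.0, 559.1, 364.5] 5217 [[0.6707207  0.10597876 0.195     ]] [[0.54850545 0.12848185 0.199     ]]
```

Run:
```python
from h import *
plan(((.6012,.1865,.06),.1),step=3)
```

```text
at [0.5493 0.1251 0.1659] yaw 0.063
5 rows travel [[2.13, 1.09, -1.16], [2.12, 1.11, -1.16], [2.12, 1.12, -1.15], [2.12, 1.13, -1.14], [2.12, 1.14, -1.13]] turn [-0.007, 0.001, -0.002]
```

Request:
{"method": "apply_moves", "body": {
  "travel": [
    [2.1,1.1,-1.2],
    [2.1,1.1,-1.2],
    [2.1,1.1,-1.2],
    [2.1,1.1,-1.1],
    [1.5,1.1,-1.1],
    [0.3,0,0],
    [0,0,0]
  ],
  "turn": [
    [-0.007,0,0],
    [-0.007,0,0],
    [-0.007,0,0],
    [-0.007,0,0],
    [-0.007,0,0],
    [0,0,0],
    [0,0,0]
  ],
  "grip": [1,1,1,1,1,1,1]
}}

```text
t: 11.48
eef_pos: [0.6066, 0.1796, 0.0617]
tool_rot: [0.526, 0.48, 0.516, -0.476]
contact_force: [-0.3, -0.6, -1.4]
gripper_width: 0.555
```

Run:
```python
from h import *
mean_pose(5);plan(((.6012,.1865,.025),.1),step=1.2)
```

```text
mean [0.6069 0.1797 0.063 ] sd [0.0003 0.0001 0.0009]
at [0.6075 0.18   0.0643] yaw 0.085
4 rows travel [[0.98, -0.16, -0.18], [0.98, -0.16, -0.18], [0.98, -0.15, -0.18], [0.98, -0.15, -0.18]] turn [-0.004, 0.002, -0.004]
```

Request:
{"method": "apply_moves", "body": {
  "travel": [
    [1,-0.2,-0.2],
    [1,-0.2,-0.2],
    [1,-0.2,-0.2],
    [0.8,-0.1,-0.1],
    [0.2,0,0],
    [0,0,0]
  ],
  "turn": [
    [-0.004,0.002,-0.004],
    [-0.004,0.002,-0.004],
    [-0.004,0.002,-0.004],
    [-0.004,0,-0.004],
    [0,0,0],
    [0,0,0]
  ],
  "grip": [1,1,1,1,1,1]
}}

```text
t: 12.23
eef_pos: [0.6, 0.1853, 0.0223]
tool_rot: [0.525, 0.475, 0.524, -0.474]
contact_force: [0.5, -0.3, -0.6]
gripper_width: 0.552
```

Run:
```python
from h import *
mean_pose(4);plan(((.6012,.1865,.014),.1),step=1.2);print(status.get_obs()["contact_force"])
```

```text
mean [0.6003 0.1854 0.0227] sd [0.0003 0.0001 0.0005]
at [0.601  0.1856 0.0237] yaw 0.101
1 rows travel [[0.97, 0.02, -0.08]] turn [0.001, 0.0, -0.005]
[-0.5298029   0.09258099 -0.69332546]
```

Request:
{"method": "apply_moves", "body": {
  "travel": [
    [0.5,0.05,-0.1],
    [0.4,0,0],
    [0.1,0,0]
  ],
  "turn": [
    [0,0,0],
    [0,0,0],
    [0,0,0]
  ],
  "grip": [1,1,1]
}}

```text
t: 12.68
eef_pos: [0.6029, 0.1871, 0.0144]
tool_rot: [0.526, 0.476, 0.523, -0.472]
contact_force: [-0.1, 0.0, -1.3]
gripper_width: 0.553
```

Run:
```python
from h import *
mean_pose(4);plan(((.6012,.1865,.013),.1),step=1.2);print(status.get_obs()["contact_force"])
```

```text
mean [0.6028 0.1871 0.0145] sd [0.     0.     0.0002]
at [0.6029 0.1872 0.0149] yaw 0.1
1 rows travel [[0.19, -0.18, 0.05]] turn [0.0, -0.001, -0.008]
[-0.06393646 -0.40652387 -0.67716352]
```

Request:
{"method": "apply_moves", "body": {
  "travel": [
    [0.1,-0.17,0],
    [0.1,0,0],
    [0,0,0]
  ],
  "turn": [
    [0,0,-0.006],
    [0,0,0],
    [0,0,0]
  ],
  "grip": [1,1,1]
}}

```text
t: 13.13
eef_pos: [0.6014, 0.1871, 0.0131]
tool_rot: [0.525, 0.475, 0.524, -0.474]
contact_force: [0.5, -0.3, -1.1]
gripper_width: 0.558
```

Run:
```python
from h import *
mean_pose(2);plan(((.6012,.1865,.013),.1),step=1.2);print(status.get_obs()["contact_force"])
```

```text
mean [0.6014 0.1871 0.0132] sd [0. 0. 0.]
at [0.6014 0.1871 0.0132] yaw 0.1
1 rows travel [[0.02, -0.03, 0.05]] turn [0.0, -0.001, -0.002]
[ 0.09793125  0.25149003 -0.72253778]
```

Request:
{"method": "apply_moves", "body": {
  "travel": [
    [0.1,0,0.05],
    [0,0,0],
    [0,0,0],
    [0,0,0],
    [0,0,0],
    [-1.5,0,0],
    [-3,0,0],
    [-3,0,0]
  ],
  "turn": [
    [0,0,0],
    [0,0,0],
    [0,0,0],
    [0,0,0],
    [0,0,0],
    [0,0,0],
    [0,0,0],
    [0,0,0]
  ],
  "grip": [1,0.2,0.2,0.2,0.2,0.2,0,0]
}}

```text
t: 13.9
eef_pos: [0.5972, 0.1849, 0.085]
tool_rot: [0.523, 0.471, 0.526, -0.477]
contact_force: [0.2, 0.2, -0.1]
gripper_width: 0.998
```

Run:
```python
from h import *
o,im,out=look([("riser_center",.036)])
plan(((.6,.186,.16),.1),((.475,-.13,.16),.1))
```

```text
riser_center 0.8 [282. 220.] 3773 [[0.6001, 0.1859, 0.036], [0.6006, 0.1862, 0.036]]
at [0.6014 0.1869 0.0901] yaw 0.101
2 rows travel [[-3.5, -0.07, 0.03]] turn [0.0, -0.001, -0.001]
9 rows travel [[0.0, -1.73, 3.35]] turn [0.0, 0.0, 0.0]
```

Request:
{"method": "apply_moves", "body": {
  "travel": [
    [-3.5,0,0],
    [-3.5,0,0],
    [0,-1.73,3.35],
    [0,-1.73,3.35],
    [0,-1.73,3.35],
    [0,-1.73,3.35],
    [0,-1.73,3.35],
    [0,-1.73,3.35]
  ],
  "turn": [
    [0,0,0],
    [0,0,0],
    [0,0,0],
    [0,0,0],
    [0,0,0],
    [0,0,0],
    [0,0,0],
    [0,0,0]
  ],
  "grip": [0,0,0,0,0,0,0,0]
}}

```text
t: 14.67
eef_pos: [0.5193, -0.0186, 0.1694]
tool_rot: [0.53, 0.475, 0.527, -0.464]
contact_force: [1.0, -0.3, 0.4]
gripper_width: 1.0
```

Request:
{"method": "apply_moves", "body": {
  "travel": [
    [0,-1.73,3.35],
    [0,-1.73,3.35],
    [0,-1.5,3.3],
    [0,0,0],
    [0,0,0]
  ],
  "turn": [
    [0,0,0],
    [0,0,0],
    [0,0,0],
    [0,0,0],
    [0,0,0]
  ],
  "grip": [0,0,0,0,0]
}}

```text
t: 15.08
eef_pos: [0.4747, -0.1381, 0.1704]
tool_rot: [0.529, 0.477, 0.523, -0.469]
contact_force: [0.8, 0.9, -0.6]
gripper_width: 1.003
```

Run:
```python
from h import *
mean_pose(2)
o,im,out=look([("knight_center",.03),("rook_center",.025)],"w8")
print(o["eef_pos"],yaw())
```

```text
mean [ 0.4746 -0.1383  0.1704] sd [0.0001 0.0003 0.0001]
knight_center 0.97 [237. 186.] 1003 [[0.4361, -0.1309, 0.03], [0.4347, -0.1316, 0.03]]
knight_center 0.55 [237.  58.] 1703 [[0.4269, -0.0103, 0.03], [0.4265, -0.0102, 0.03]]
rook_center 0.95 [237.  58.] 1773 [[0.4257, -0.0091, 0.025], [0.4257, -0.0091, 0.025]]
rook_center 0.35 [237. 186.] 948 [[0.4362, -0.1322, 0.025], [0.4345, -0.133, 0.025]]
[ 0.47515251 -0.13709991  0.17025506] 0.11172509506445039
```

View pics/w8.png

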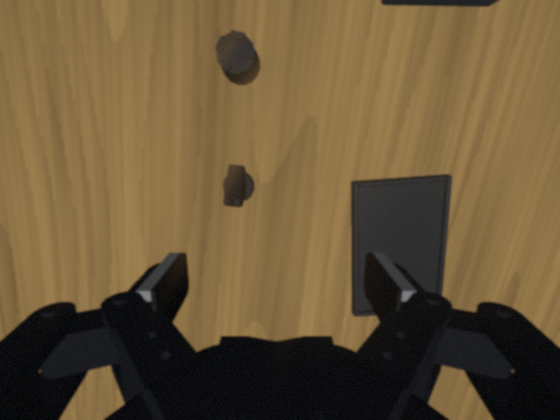

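```bash
cat > kn.py <<'E'
from h import *
def ov(o,im,x,y,a,box,S,zb=0,f=(-.013,.027)):
    u0,v0,u1,v1=box; C=cv2.resize(im[v0:v1,u0:u1,::-1],None,fx=S,fy=S,interpolation=cv2.INTER_CUBIC); C=cv2.convertScaleAbs(C,alpha=2,beta=10)
    t=np.linspace(0,2*np.pi,60)
    def dr(P,c): cv2.polylines(C,[((proj("wrist",P,o)-[u0,v0]+.5)*S).astype(int)],True,c,1)
    dr(np.c_[x+.018*np.cos(t),y+.018*np.sin(t),0*t+zb+.006],(0,255,0))
    dr(np.c_[x+.018*np.cos(t),y+.018*np.sin(t),0*t+zb],(0,255,255))
    c,s=np.cos(a),np.sin(a); B=np.array([[f[0],-.009],[f[1],-.009],[f[1],.009],[f[0],.009]])@np.array([[c,s],[-s,c]])
    dr(np.c_[B+[x,y],[zb+.05]*4],(0,0,255)); return C
E
python3 - <<'E'
from kn import *
o=status.get_obs(); im=eyes.read_camera("wrist")
m=eyes.masks_of("knight_center","wrist")[0]["region"]; 
hsv=cv2.cvtColor(im,cv2.COLOR_RGB2GRAY)[150:220,210:270]; print(np.percentile(hsv,[1,5,10,20,50]))
C=np.hstack([ov(o,im,.4345,-.1325,-1.5,(205,150,275,225),5.5),ov(o,im,.4345,-.1325,1.6,(205,150,275,225),5.5)])
cv2.imwrite("pics/k9.png",C)
E
```

```text
[ 35.  42.  47.  63. 111.]
```

View pics/k9.png

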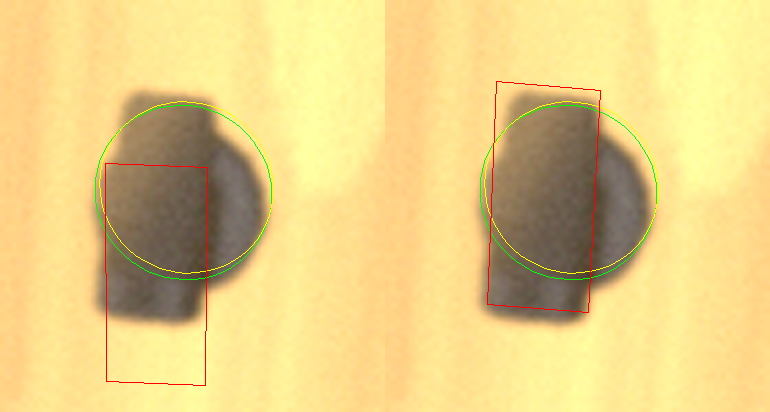

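Run:
```python
from h import *
plan(((.4328,-.1347,.06),.05))
```

```text
at [ 0.4759 -0.1351  0.17  ] yaw 0.112
4 rows travel [[2.73, -1.11, -0.12], [2.74, -1.1, -0.11], [2.74, -1.09, -0.09], [2.75, -1.08, -0.08]] turn [0.015, -0.001, -0.004]
```

Request:
{"method": "apply_moves", "body": {
  "travel": [
    [2.7,-1.1,-0.1],
    [2.7,-1.1,-0.1],
    [2.7,-1.1,-0.1],
    [2.3,-1.1,-0.1],
    [0.3,-0.2,0],
    [0,0,0]
  ],
  "turn": [
    [0.015,0,-0.004],
    [0.015,0,-0.004],
    [0.015,0,-0.004],
    [0.015,0,-0.004],
    [0,0,0],
    [0,0,0]
  ],
  "grip": [0,0,0,0,0,0]
}}

```text
t: 15.93
eef_pos: [0.4351, -0.1295, 0.061]
tool_rot: [0.515, 0.487, 0.514, -0.482]
contact_force: [-0.2, 0.3, 0.8]
gripper_width: 1.0
```

Run:
```python
from h import *
mean_pose(3); plan(((.4328,-.1347,.02),.05),((.4328,-.1347,-.007),.05),step=1.7)
```

```text
mean [ 0.4356 -0.1296  0.0615] sd [0.0006 0.0002 0.0005]
at [ 0.4372 -0.1302  0.0627] yaw 0.059
3 rows travel [[1.42, -0.17, 0.14]] turn [0.003, -0.001, -0.003]
2 rows travel [[1.35, 0.0, 0.0]] turn [0.0, 0.0, 0.0]
```

Request:
{"method": "apply_moves", "body": {
  "travel": [
    [1.4,-0.2,0.2],
    [1.4,-0.2,0.2],
    [1.4,-0.2,0.1],
    [1.3,0,0],
    [1.2,0,0],
    [0.2,0,0],
    [0,0,0]
  ],
  "turn": [
    [0.003,0,-0.003],
    [0.003,0,-0.003],
    [0.003,0,-0.003],
    [0,0,0],
    [0,0,0],
    [0,0,0],
    [0,0,0]
  ],
  "grip": [0,0,0,0,0,0,0]
}}

```text
t: 16.67
eef_pos: [0.4479, -0.1383, 0.0018]
tool_rot: [0.52, 0.492, 0.505, -0.482]
contact_force: [-0.5, -1.2, -0.3]
gripper_width: 0.999
```

Run:
```python
from h import *
mean_pose(3); plan(((.4328,-.1347,-.007),.05),step=1.7)
```

```text
mean [ 0.448  -0.1383  0.0021] sd [0.0001 0.     0.0002]
at [ 0.4477 -0.1383  0.0022] yaw 0.051
2 rows travel [[0.44, -0.75, -0.22], [0.45, -0.74, -0.22]] turn [0.0, 0.003, -0.013]
```

Request:
{"method": "apply_moves", "body": {
  "travel": [
    [0.4,-0.8,-0.2],
    [0.4,-0.7,-0.2],
    [0,0,0]
  ],
  "turn": [
    [0,0.003,-0.013],
    [0,0.003,-0.013],
    [0,0,0]
  ],
  "grip": [0,0,0]
}}

```text
t: 17.07
eef_pos: [0.4327, -0.1353, -0.0048]
tool_rot: [0.513, 0.488, 0.512, -0.487]
contact_force: [-1.1, 0.5, 0.1]
gripper_width: 0.997
```

Run:
```python
from h import *
mean_pose(3); plan(((.4328,-.1347,-.007),.05),step=1.7); print(status.get_obs()["q"])
```

```text
mean [ 0.4332 -0.1354 -0.0046] sd [0.0005 0.0001 0.0001]
at [ 0.4342 -0.1356 -0.0044] yaw 0.05
1 rows travel [[0.26, -0.13, -0.09]] turn [0.0, 0.0, -0.003]
[ 0.45161412  0.49622102 -0.34188505  2.2066956   0.34877884  0.4851041
 -0.11221312]
```

Request:
{"method": "apply_moves", "body": {
  "travel": [
    [0.2,-0.1,-0.1],
    [0,0,0],
    [0,0,0],
    [0,0,0],
    [0,0,0],
    [0,0,0],
    [0,0,0],
    [0,0,0]
  ],
  "turn": [
    [0,0,0],
    [0,0,0],
    [0,0,0],
    [0,0,0],
    [0,0,0],
    [0,0,0],
    [0,0,0],
    [0,0,0]
  ],
  "grip": [0,1,1,1,1,1,1,1],
  "newtons": 30
}}

```text
t: 17.88
eef_pos: [0.4337, -0.1345, -0.0063]
tool_rot: [0.514, 0.488, 0.511, -0.486]
contact_force: [0.1, 0.2, -0.1]
gripper_width: 0.211
```

Run:
```python
from h import *
mean_pose(2); o=status.get_obs(); print(o["gripper_width"],o["contact_force"])
plan(((.45,-.12,.13),.05),((.6,.18,.13),.1))
```

```text
mean [ 0.4337 -0.1345 -0.0063] sd [0. 0. 0.]
0.2012875587073648 [-0.63662805  0.4466894   0.99373243]
at [ 0.4337 -0.1345 -0.0063] yaw 0.05
4 rows travel [[-3.41, 0.44, -0.34]] turn [0.0, 0.0, -0.001]
9 rows travel [[0.0, 1.83, -3.25], [0.0, 1.85, -3.24], [0.0, 1.87, -3.23], [0.0, 1.89, -3.21], [0.0, 1.9, -3.2], [0.0, 1.92, -3.19], [0.0, 1.94, -3.18], [0.0, 1.96, -3.17], [0.0, 1.97, -3.16]] turn [-0.006, 0.0, 0.0]
```

Request:
{"method": "apply_moves", "body": {
  "travel": [
    [-2,0,0],
    [-3.4,0.4,-0.3],
    [-3.6,0.5,-0.4],
    [-3.6,0.5,-0.4],
    [0,1.83,-3.25],
    [0,1.85,-3.25],
    [0,1.87,-3.25],
    [0,1.9,-3.2]
  ],
  "turn": [
    [0,0,0],
    [0,0,0],
    [0,0,0],
    [0,0,0],
    [-0.006,0,0],
    [-0.006,0,0],
    [-0.006,0,0],
    [-0.006,0,0]
  ],
  "grip": [1,1,1,1,1,1,1,1]
}}

```text
t: 18.65
eef_pos: [0.5122, 0.0051, 0.1252]
tool_rot: [0.514, 0.485, 0.513, -0.487]
contact_force: [0.7, -2.1, -1.2]
gripper_width: 0.211
```

Request:
{"method": "apply_moves", "body": {
  "travel": [
    [0,1.9,-3.2],
    [0,1.9,-3.2],
    [0,1.9,-3.2],
    [0,1.9,-3],
    [0,1,-2],
    [0,0,0],
    [0,0,0]
  ],
  "turn": [
    [-0.006,0,0],
    [-0.006,0,0],
    [-0.006,0,0],
    [-0.006,0,0],
    [0,0,0],
    [0,0,0],
    [0,0,0]
  ],
  "grip": [1,1,1,1,1,1,1]
}}

```text
t: 19.23
eef_pos: [0.5923, 0.1742, 0.1242]
tool_rot: [0.521, 0.478, 0.522, -0.477]
contact_force: [0.7, -0.2, -0.7]
gripper_width: 0.208
```

Run:
```python
from h import *
mean_pose(4); o=status.get_obs(); print(o["gripper_width"],o["contact_force"])
o=status.get_obs(); im=eyes.read_camera("wrist"); cv2.imwrite("pics/w10.png",im[:,:,::-1]); print(rings(o=o,im=im,r=.028),rings(z=.046,r=.025,o=o,im=im),o["eef_pos"])
plan(((.6006,.1862,.07),.1),step=2)
```

```text
mean [0.5921 0.1733 0.1243] sd [0.0001 0.0011 0.0001]
0.20266248832283687 [ 0.06545885 -0.08759875 -0.89894763]
[(np.float32(0.5938), np.float32(0.2622), np.float32(27.1)), (np.float32(0.6005), np.float32(0.1872), np.float32(27.5))] [(np.float32(0.593), np.float32(0.2608), np.float32(25.0)), (np.float32(0.5998), np.float32(0.191), np.float32(25.2))] [0.5921368  0.17107948 0.12453086]
at [0.5923 0.1709 0.1247] yaw 0.084
3 rows travel [[1.82, 0.32, -0.48]] turn [-0.005, -0.0, -0.001]
```

View pics/w10.png

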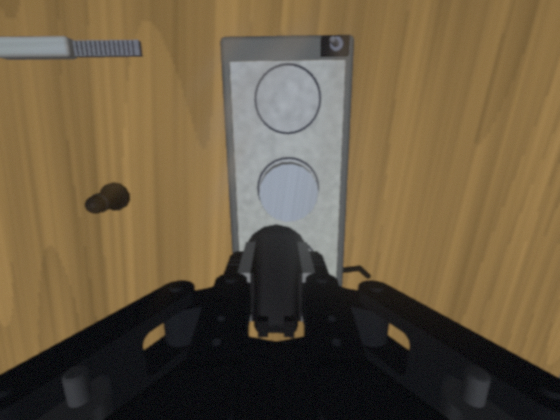

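Run:
```python
from h import *
im=cv2.imread("pics/w10.png"); g=im.astype(int)
o=status.get_obs(); o["eef_pos"]=np.array([0.5921368,0.17107948,0.12453086])
# riser blob: bluish
m=((g[:,:,0]-g[:,:,2])>12)&(g[:,:,0]>90); m[:150]=0; m[225:]=0; m[:,:245]=0; m[:,335:]=0
ys,xs=np.nonzero(m); print(len(xs),xs.min(),xs.max(),ys.min(),ys.max())
c=np.array([(xs.min()+xs.max())/2,(ys.min()+ys.max())/2]); print(c,back("wrist",c,.046,o), proj("wrist",[[.6006,.1862,.046],[.6012,.1865,.046]],o))
t=np.linspace(0,2*np.pi,200)
# foot of knight at TCP xy: bottom true z = rep+.0063
for dy in(-.004,0,.004):
  d=np.array([-np.sin(.084),np.cos(.084)])*dy
  for z in(.0063,.0123):
    P=np.c_[o["eef_pos"][0]+d[0]+.018*np.cos(t),o["eef_pos"][1]+d[1]+.018*np.sin(t),0*t+o["eef_pos"][2]+z]; u=proj("wrist",P,o); print(dy,z,u.min(0),u.max(0))
col=cv2.cvtColor(im,cv2.COLOR_BGR2GRAY)[215:250,276]; print(col.tolist())
row=cv2.cvtColor(im,cv2.COLOR_BGR2GRAY)[240,236:316]; print(row.tolist())
```

```text
2608 259 317 164 221
[288.  192.5] [[0.60030314 0.18745392 0.046     ]] [[288.21148631 193.99425128]
 [288.96054777 193.70296028]]
-0.004 0.0063 [245.69368659 226.95768017] [308.58574778 285.02451465]
-0.004 0.0123 [244.62991205 230.54101517] [309.77128701 290.42342818]
0 0.0063 [245.5068034  220.09261995] [308.79054518 278.88472046]
0 0.0123 [244.42943728 223.44553793] [309.9911041  284.10291648]
0.004 0.0063 [245.31757767 213.1391195 ] [308.99790926 272.67016324]
0.004 0.0123 [244.22635855 216.25524477] [310.21377591 277.70273506]
[158, 157, 156, 158, 160, 162, 163, 160, 146, 107, 68, 45, 42, 41, 41, 41, 40, 40, 41, 43, 43, 41, 42, 43, 43, 40, 40, 40, 41, 42, 41, 42, 39, 38, 41]
[94, 100, 122, 148, 164, 167, 164, 163, 161, 158, 155, 144, 117, 79, 53, 41, 41, 41, 42, 44, 39, 38, 34, 36, 38, 38, 41, 40, 42, 40, 42, 44, 41, 43, 39, 40, 41, 39, 40, 39, 40, 43, 42, 44, 38, 42, 40, 42, 44, 39, 44, 45, 45, 46, 45, 46, 47, 46, 46, 50, 49, 52, 55, 54, 58, 63, 79, 108, 136, 149, 157, 158, 158, 158, 159, 157, 155, 158, 158, 159]
```

Request:
{"method": "apply_moves", "body": {
  "travel": [
    [1.8,0.3,-0.6],
    [1.8,0.3,-0.5],
    [1.8,0.3,-0.5],
    [0.9,0,0],
    [0.2,0,0],
    [0,0,0]
  ],
  "turn": [
    [-0.005,0,0],
    [-0.005,0,0],
    [-0.005,0,0],
    [0,0,0],
    [0,0,0],
    [0,0,0]
  ],
  "grip": [1,1,1,1,1,1]
}}

```text
t: 19.98
eef_pos: [0.6018, 0.1785, 0.0595]
tool_rot: [0.524, 0.478, 0.519, -0.477]
contact_force: [0.1, 0.7, -0.6]
gripper_width: 0.204
```

Run:
```python
from h import *
mean_pose(3); plan(((.6005,.188,.052),.1),step=1)
```

```text
mean [0.6021 0.1785 0.06  ] sd [0.0003 0.0002 0.0004]
at [0.6027 0.1792 0.0608] yaw 0.089
2 rows travel [[0.44, -0.08, -0.45]] turn [-0.006, 0.002, -0.004]
```

Request:
{"method": "apply_moves", "body": {
  "travel": [
    [0.4,-0.1,-0.4],
    [0.3,-0.1,-0.4],
    [0.1,0,-0.1],
    [0,0,0]
  ],
  "turn": [
    [-0.006,0.002,-0.004],
    [-0.006,0.002,-0.004],
    [0,0,0],
    [0,0,0]
  ],
  "grip": [1,1,1,1]
}}

```text
t: 20.47
eef_pos: [0.6012, 0.1891, 0.055]
tool_rot: [0.525, 0.475, 0.524, -0.473]
contact_force: [-0.9, -0.7, -1.6]
gripper_width: 0.205
```

Run:
```python
from h import *
mean_pose(4)
o=status.get_obs(); im=eyes.read_camera("wrist"); print(o["eef_pos"],yaw())
g=im[:,:,::-1].astype(int); m=((g[:,:,0]-g[:,:,2])>12)&(g[:,:,0]>90); m[:,:215]=0;m[:,340:]=0
ys,xs=np.nonzero(m[:260]); print("riser",xs.min(),xs.max(),ys.min())
t=np.linspace(0,2*np.pi,300); p=o["eef_pos"]
S=4; u0,v0=205,150; C=cv2.convertScaleAbs(cv2.resize(im[150:290,205:350,::-1],None,fx=S,fy=S,interpolation=cv2.INTER_CUBIC),alpha=1.5)
def dr(x,y,r,z,c):
    u=proj("wrist",np.c_[x+r*np.cos(t),y+r*np.sin(t),0*t+z],o); cv2.polylines(C,[((u-[u0,v0]+.5)*S).astype(int)],True,c,1); print(c,u.min(0),u.max(0))
dr(.6006,.1866,.025,.046,(0,255,0)); dr(p[0],p[1],.018,p[2]+.0063,(0,0,255)); dr(p[0],p[1],.018,p[2]+.0123,(0,0,255))
cv2.imwrite("pics/k11.png",C)
```

```text
mean [0.6013 0.189  0.055 ] sd [0.0001 0.0002 0.0001]
[0.60138881 0.18845599 0.05501769] 0.10036625173504855
riser 237 339 44
(0, 255, 0) [235.11873554 204.14651921] [315.67690083 279.54059377]
(0, 0, 255) [245.49286671 220.09142901] [308.77964248 278.90696266]
(0, 0, 255) [244.42699714 223.43388798] [309.9914674  284.11746443]
```

View pics/k11.png

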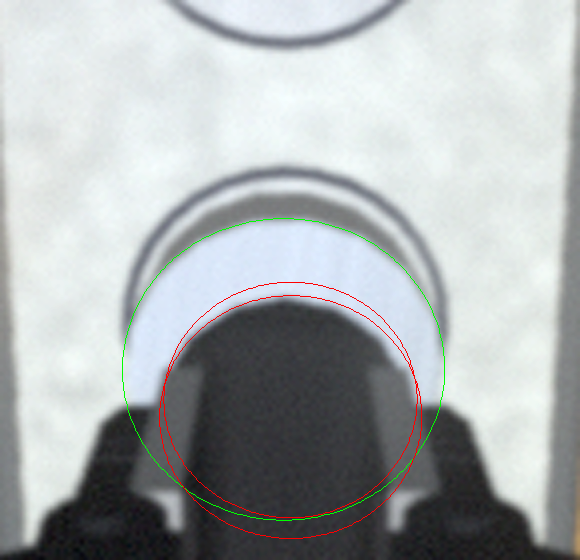

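Request:
{"method": "apply_moves", "body": {
  "travel": [
    [0.6,-0.05,0],
    [0.5,-0.05,0],
    [0.2,0,0],
    [0,0,0]
  ],
  "turn": [
    [0,0,0],
    [0,0,0],
    [0,0,0],
    [0,0,0]
  ],
  "grip": [1,1,1,1]
}}

```text
t: 21.05
eef_pos: [0.6004, 0.1878, 0.0407]
tool_rot: [0.525, 0.475, 0.524, -0.473]
contact_force: [-0.0, -0.3, -0.1]
gripper_width: 0.207
```

Run:
```python
from h import *
mean_pose(3); plan(((.6015,.189,.0395),.1),step=1); print(status.get_obs()["contact_force"])
```

```text
mean [0.6005 0.1879 0.0408] sd [0.0001 0.0001 0.0002]
at [0.6008 0.1881 0.0414] yaw 0.1
1 rows travel [[0.19, 0.08, -0.08]] turn [-0.0, -0.001, -0.004]
[ 0.28067085  0.61273739 -1.82298552]
```

Request:
{"method": "apply_moves", "body": {
  "travel": [
    [0.1,0.08,-0.08],
    [0.1,0,0],
    [0,0,0]
  ],
  "turn": [
    [0,0,-0.002],
    [0,0,0],
    [0,0,0]
  ],
  "grip": [1,1,1]
}}

```text
t: 21.45
eef_pos: [0.6022, 0.1894, 0.0399]
tool_rot: [0.525, 0.476, 0.524, -0.473]
contact_force: [0.4, -0.6, -0.6]
gripper_width: 0.205
```

Run:
```python
from h import *
mean_pose(3); plan(((.6015,.189,.0395),.1),step=1); print(status.get_obs()["contact_force"])
```

```text
mean [0.6021 0.1894 0.0399] sd [0. 0. 0.]
at [0.6021 0.1892 0.0398] yaw 0.1
1 rows travel [[0.03, -0.06, 0.02]] turn [-0.0, -0.002, -0.003]
[-0.48091764 -0.15708784 -0.32873218]
```

Request:
{"method": "apply_moves", "body": {
  "travel": [
    [0.1,-0.06,0],
    [0,0,0],
    [0,0,0],
    [0,0,0],
    [0,0,0],
    [0,0,0],
    [0,0,0],
    [0,0,0]
  ],
  "turn": [
    [0,0,0],
    [0,0,0],
    [0,0,0],
    [0,0,0],
    [0,0,0],
    [0,0,0],
    [0,0,0],
    [0,0,0]
  ],
  "grip": [1,1,0.3,0.3,0.3,0.3,0.3,0.2]
}}

```text
t: 22.27
eef_pos: [0.6021, 0.1892, 0.0399]
tool_rot: [0.525, 0.476, 0.524, -0.473]
contact_force: [-0.8, 1.0, -0.7]
gripper_width: 0.796
```

Request:
{"method": "apply_moves", "body": {
  "travel": [
    [-1,0,0],
    [-2,0,0],
    [-2.5,0,0],
    [-3,0,0],
    [-3,0,0],
    [-1,0,0],
    [0,0,0]
  ],
  "turn": [
    [0,0,0],
    [0,0,0],
    [0,0,0],
    [0,0,0],
    [0,0,0],
    [0,0,0],
    [0,0,0]
  ],
  "grip": [0.2,0.2,0.2,0.2,0,0,0]
}}

```text
t: 22.85
eef_pos: [0.5999, 0.189, 0.1719]
tool_rot: [0.524, 0.474, 0.525, -0.474]
contact_force: [-0.3, -0.5, 0.7]
gripper_width: 0.997
```

Run:
```python
from kn import *
mean_pose(2); o=status.get_obs(); im=eyes.read_camera("wrist"); cv2.imwrite("pics/w12.png",im[:,:,::-1])
c=proj("wrist",[.6012,.1865,.06],o)[0].astype(int); print(c)
b=(c[0]-60,c[1]-60,c[0]+60,c[1]+50); C=ov(o,im,.6012,.1865,1.65,b,5,zb=.046)
t=np.linspace(0,2*np.pi,60)
for r,z,k in((.025,.046,(255,0,0)),(.028,.026,(255,0,255))): cv2.polylines(C,[((proj("wrist",np.c_[.6012+r*np.cos(t),.1865+r*np.sin(t),0*t+z],o)-[b[0],b[1]]+.5)*5).astype(int)],True,k,1)
cv2.imwrite("pics/k12.png",C); plan(((.6,.186,.16),.1),((.465,-.01,.15),.0))
```

```text
mean [0.5999 0.189  0.1715] sd [0.     0.     0.0004]
[278 204]
at [0.5982 0.188  0.168 ] yaw 0.101
1 rows travel [[0.8, 0.16, 0.22]] turn [0.001, 0.0, 0.005]
7 rows travel [[0.14, -2.2, 2.59], [0.14, -2.16, 2.62], [0.14, -2.12, 2.66], [0.14, -2.09, 2.69], [0.14, -2.05, 2.71], [0.14, -2.01, 2.74], [0.14, -1.97, 2.77]] turn [0.014, 0.0, 0.0]
```

View pics/k12.png

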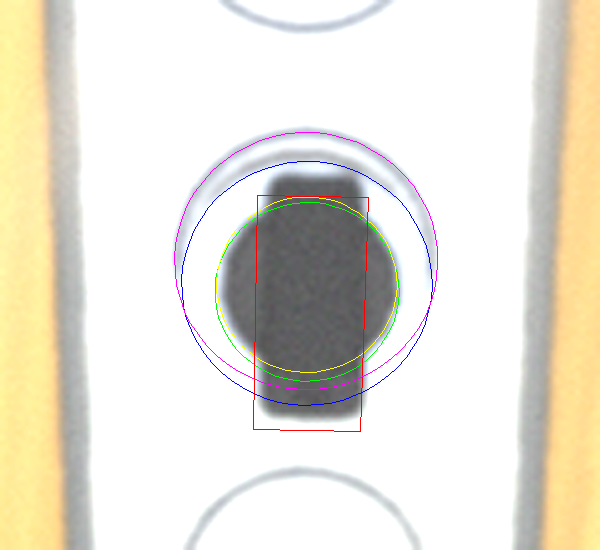

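Request:
{"method": "apply_moves", "body": {
  "travel": [
    [0,-2.2,2.6],
    [0.1,-2.2,2.6],
    [0.1,-2.1,2.7],
    [0.1,-2.1,2.7],
    [0.1,-2,2.7],
    [0.1,-2,2.7],
    [0.1,-2,2.8],
    [0,0,0]
  ],
  "turn": [
    [0.014,0,0],
    [0.014,0,0],
    [0.014,0,0],
    [0.014,0,0],
    [0.014,0,0],
    [0.014,0,0],
    [0,0,0],
    [0,0,0]
  ],
  "grip": [0,0,0,0,0,0,0,0]
}}

```text
t: 23.67
eef_pos: [0.4467, -0.0155, 0.1475]
tool_rot: [0.496, 0.488, 0.513, -0.503]
contact_force: [-0.3, -0.6, 0.4]
gripper_width: 0.997
```

Run:
```python
from h import *
mean_pose(3); look([("rook_center",.025)]); plan(((.426,-.0095,.09),.0),((.426,-.0095,.05),0),step=2.5)
```

```text
mean [ 0.4486 -0.0131  0.1479] sd [0.0015 0.0019 0.0004]
rook_center 0.61 [254. 199.] 1438 [[0.4265, -0.01, 0.025], [0.4264, -0.0099, 0.025]]
at [ 0.4532 -0.0078  0.1498] yaw 0.026
3 rows travel [[2.01, -0.86, 0.05], [2.01, -0.87, 0.05], [2.0, -0.89, 0.05]] turn [0.009, -0.002, 0.008]
2 rows travel [[2.0, 0.0, 0.0]] turn [0.0, 0.0, 0.0]
```

Request:
{"method": "apply_moves", "body": {
  "travel": [
    [2,-0.9,0],
    [2,-0.9,0],
    [2,-0.9,0.1],
    [1.5,-0.2,0],
    [0.5,0,0],
    [0,0,0]
  ],
  "turn": [
    [0.009,0,0.006],
    [0.009,0,0.006],
    [0.009,0,0.006],
    [0,0,0],
    [0,0,0],
    [0,0,0]
  ],
  "grip": [0,0,0,0,0,0]
}}

```text
t: 24.42
eef_pos: [0.429, 0.0004, 0.068]
tool_rot: [0.5, 0.5, 0.505, -0.494]
contact_force: [0.7, 0.1, -0.5]
gripper_width: 1.002
```

Run:
```python
from h import *
mean_pose(3); plan(((.426,-.0095,.035),.0),((.426,-.0095,.004),0),step=1.6)
```

```text
mean [4.295e-01 4.000e-04 6.860e-02] sd [0.0004 0.0001 0.0005]
at [ 4.304e-01 -1.000e-04  6.960e-02] yaw 0.01
3 rows travel [[1.15, -0.15, 0.33]] turn [0.003, -0.004, -0.001]
2 rows travel [[1.55, 0.0, 0.0]] turn [0.0, 0.0, 0.0]
```

Request:
{"method": "apply_moves", "body": {
  "travel": [
    [1.2,-0.25,0.4],
    [1.2,-0.25,0.3],
    [1.2,-0.25,0.3],
    [1.2,-0.2,0],
    [1.2,-0.2,0],
    [0.3,0,0],
    [0,0,0]
  ],
  "turn": [
    [0,0,0],
    [0,0,-0.003],
    [0,0,-0.005],
    [0,0,-0.005],
    [0,0,-0.005],
    [0,0,0],
    [0,0,0]
  ],
  "grip": [0,0,0,0,0,0,0]
}}

```text
t: 25.15
eef_pos: [0.4265, -0.0089, 0.0073]
tool_rot: [0.499, 0.5, 0.506, -0.495]
contact_force: [-0.0, 0.0, 0.3]
gripper_width: 0.999
```

Run:
```python
from h import *
mean_pose(3); look([("rook_center",.025)]);plan(((.426,-.0095,.004),0),step=.8)
```

```text
mean [ 0.4266 -0.0089  0.0076] sd [0.0001 0.     0.0003]
rook_center 0.95 [276. 264.] 6043 [[0.425, -0.0126, 0.025], [0.4262, -0.0123, 0.025]]
at [ 0.4272 -0.009   0.0086] yaw 0.01
1 rows travel [[0.46, -0.12, 0.05]] turn [0.01, -0.011, 0.0]
```

Request:
{"method": "apply_moves", "body": {
  "travel": [
    [0.3,-0.1,0.15],
    [0.2,0,0],
    [0,0,0],
    [0,0,0],
    [0,0,0],
    [0,0,0],
    [0,0,0],
    [0,0,0]
  ],
  "turn": [
    [0.01,-0.01,0],
    [0,0,0],
    [0,0,0],
    [0,0,0],
    [0,0,0],
    [0,0,0],
    [0,0,0],
    [0,0,0]
  ],
  "grip": [0,0,1,1,1,1,1,1],
  "newtons": 30
}}

```text
t: 26.07
eef_pos: [0.4281, -0.0105, 0.0056]
tool_rot: [0.501, 0.501, 0.499, -0.499]
contact_force: [-0.8, 0.2, -0.9]
gripper_width: 0.379
```

Run:
```python
from h import *
mean_pose(2); o=status.get_obs(); print(o["gripper_width"],o["contact_force"])
plan(((.44,-.0,.13),.0),((.58,.1,.13),.1))
```

```text
mean [ 0.4281 -0.0105  0.0056] sd [0. 0. 0.]
0.37566205521520085 [-0.04279705  0.5146686   0.48118973]
at [ 0.4281 -0.0106  0.0055] yaw -0.001
4 rows travel [[-3.11, 0.31, -0.27]] turn [-0.0, -0.0, -0.001]
5 rows travel [[0.0, 2.8, -2.0], [0.0, 2.84, -1.94], [0.0, 2.88, -1.89], [0.0, 2.91, -1.83], [0.0, 2.95, -1.77]] turn [-0.02, 0.0, 0.0]
```

Request:
{"method": "apply_moves", "body": {
  "travel": [
    [-2,0,0],
    [-3.1,0.3,-0.3],
    [-3.4,0.3,-0.3],
    [-3.4,0.3,-0.3],
    [0,2.8,-2],
    [0,2.8,-1.9],
    [0,2.9,-1.9],
    [0,2.9,-1.8]
  ],
  "turn": [
    [0,0,0],
    [0,0,0],
    [0,0,0],
    [0,0,0],
    [-0.02,0,0],
    [-0.02,0,0],
    [-0.02,0,0],
    [-0.02,0,0]
  ],
  "grip": [1,1,1,1,1,1,1,1]
}}

```text
t: 26.83
eef_pos: [0.5455, 0.0732, 0.1302]
tool_rot: [0.518, 0.48, 0.517, -0.483]
contact_force: [1.6, -1.0, -0.2]
gripper_width: 0.383
```

Request:
{"method": "apply_moves", "body": {
  "travel": [
    [0,2.5,-1.7],
    [0,1.5,-1],
    [0,0,0],
    [0,0,0]
  ],
  "turn": [
    [-0.02,0,0],
    [-0.01,0,0],
    [0,0,0],
    [0,0,0]
  ],
  "grip": [1,1,1,1]
}}

```text
t: 27.17
eef_pos: [0.5897, 0.1106, 0.1295]
tool_rot: [0.527, 0.472, 0.526, -0.472]
contact_force: [0.3, -0.2, -0.9]
gripper_width: 0.377
```

Run:
```python
from h import *
mean_pose(4); plan(((.6088,.1115,.065),.1),step=2)
o=status.get_obs(); im=eyes.read_camera("wrist"); print(rings(o=o,im=im))
```

```text
mean [0.5892 0.11   0.1296] sd [0.0004 0.0006 0.0001]
at [0.5888 0.1088 0.1299] yaw 0.107
4 rows travel [[1.62, 0.5, -0.02]] turn [0.002, 0.0, -0.0]
[(np.float32(0.608), np.float32(0.113), np.float32(27.1)), (np.float32(0.6005), np.float32(0.1872), np.float32(27.5)), (np.float32(0.593), np.float32(0.2615), np.float32(27.1))]
```

Request:
{"method": "apply_moves", "body": {
  "travel": [
    [1.6,0.5,-0.1],
    [1.6,0.5,-0.1],
    [1.6,0.5,-0.1],
    [1.6,0.4,0],
    [1,0,0],
    [0.2,0,0],
    [0,0,0]
  ],
  "turn": [
    [0.002,0,0],
    [0.002,0,0],
    [0.002,0,0],
    [0,0,0],
    [0,0,0],
    [0,0,0],
    [0,0,0]
  ],
  "grip": [1,1,1,1,1,1,1]
}}

```text
t: 28.0
eef_pos: [0.6068, 0.1084, 0.0505]
tool_rot: [0.525, 0.475, 0.522, -0.476]
contact_force: [-0.2, -0.5, -0.2]
gripper_width: 0.382
```

Run:
```python
from h import *
mean_pose(4); plan(((.6085,.112,.045),.1),step=1)
```

```text
mean [0.6071 0.1085 0.0511] sd [0.0004 0.0002 0.0006]
at [0.608  0.109  0.0523] yaw 0.095
1 rows travel [[0.73, 0.07, -0.29]] turn [-0.005, 0.004, -0.005]
```

```bash
cat >> h.py <<'E'
def foot(r,zoff,rr=.028,ring=None):
    """dark foot held over the white plate: image edges against those predicted for a foot centred under the TCP"""
    o=status.get_obs(); im=eyes.read_camera("wrist"); p=o["eef_pos"]; a=yaw(); t=np.linspace(0,2*np.pi,400)
    u=proj("wrist",np.c_[p[0]+r*np.cos(t),p[1]+r*np.sin(t),0*t+p[2]+zoff],o); k=u[:,1].argmin(); c=int(round(u[k,0]))
    g=cv2.cvtColor(im,cv2.COLOR_RGB2GRAY)[:,c-2:c+3].mean(1); v=int(u[k,1]); seg=g[v-22:v+22]; e=np.abs(np.diff(seg)).argsort()[::-1][:4]+v-22
    mm=(proj("wrist",p+[-.001*np.sin(a),.001*np.cos(a),zoff],o)-proj("wrist",p+[0,0,zoff],o))[0,1]
    print("predicted row",round(u[k,1],1),"rows/mm",round(mm,2),"edges",e); print(np.round(seg).astype(int).tolist(),"from",v-22)
    row=int(u[:,1].min()+.35*np.ptp(u[:,1])); uu=u[np.abs(u[:,1]-row)<1.2][:,0]; gr=cv2.cvtColor(im,cv2.COLOR_RGB2GRAY)[row]; print("row",row,"pred cols",uu.min().round(1),uu.max().round(1)); print(gr[int(uu.min())-8:int(uu.min())+8].tolist(),gr[int(uu.max())-8:int(uu.max())+8].tolist()); cv2.imwrite("pics/foot.png",im[:,:,::-1])
E
python3 - <<'E'
from h import *
mean_pose(2); foot(.020,-.0055)
E
```

```text
mean [0.6081 0.1091 0.0523] sd [0. 0. 0.]
predicted row 210.9 rows/mm -1.54 edges [210 209 211 188]
[135, 161, 171, 172, 172, 172, 172, 171, 171, 170, 169, 168, 166, 166, 167, 167, 168, 169, 169, 169, 167, 155, 123, 79, 48, 43, 45, 44, 45, 44, 43, 43, 41, 42, 40, 38, 39, 38, 38, 38, 37, 37, 35, 35] from 188
row 232 pred cols 245.5 308.6
[121, 91, 99, 130, 149, 147, 126, 87, 55, 42, 41, 38, 36, 35, 38, 38] [58, 54, 58, 60, 65, 81, 110, 136, 151, 155, 155, 153, 156, 156, 152, 133]
```

Run:
```python
from h import *
plan(((.6095,.112,.033),.1),step=1)
```

```text
at [0.6081 0.1091 0.0523] yaw 0.095
2 rows travel [[0.96, 0.08, -0.14]] turn [-0.002, 0.002, -0.002]
```

Request:
{"method": "apply_moves", "body": {
  "travel": [
    [0.6,0.05,-0.15],
    [0.6,0.05,-0.15],
    [0.4,0.05,0],
    [0.1,0,0],
    [0,0,0]
  ],
  "turn": [
    [-0.002,0.002,-0.002],
    [-0.002,0.002,-0.002],
    [0,0,0],
    [0,0,0],
    [0,0,0]
  ],
  "grip": [1,1,1,1,1]
}}

```text
t: 28.77
eef_pos: [0.6101, 0.1128, 0.0345]
tool_rot: [0.525, 0.475, 0.524, -0.474]
contact_force: [0.8, 0.9, 0.4]
gripper_width: 0.381
```

Run:
```python
from h import *
mean_pose(4); plan(((.6095,.112,.0315),.1),step=1); print(status.get_obs()["contact_force"])
```

```text
mean [0.6101 0.1128 0.0347] sd [0.0001 0.     0.0002]
at [0.6105 0.1128 0.0353] yaw 0.1
1 rows travel [[0.38, -0.11, 0.07]] turn [-0.0, -0.0, -0.003]
[ 0.25989188  0.21583845 -0.61273381]
```

Request:
{"method": "apply_moves", "body": {
  "travel": [
    [0.2,-0.12,0.07],
    [0.15,-0.05,0],
    [0.05,0,0],
    [0,0,0]
  ],
  "turn": [
    [0,0,0],
    [0,0,0],
    [0,0,0],
    [0,0,0]
  ],
  "grip": [1,1,1,1]
}}

```text
t: 29.3
eef_pos: [0.6092, 0.1119, 0.0317]
tool_rot: [0.525, 0.476, 0.523, -0.473]
contact_force: [-0.6, -0.4, 0.6]
gripper_width: 0.379
```

Run:
```python
from h import *
mean_pose(3); plan(((.6095,.112,.0315),.1),step=1); print(status.get_obs()["contact_force"])
```

```text
mean [0.6092 0.1119 0.0317] sd [0. 0. 0.]
at [0.6092 0.1119 0.0316] yaw 0.1
1 rows travel [[0.01, 0.03, -0.01]] turn [-0.0, -0.0, -0.005]
[-0.26554159  0.00389977  0.81362815]
```

Request:
{"method": "apply_moves", "body": {
  "travel": [
    [0.05,0,0],
    [0,0,0],
    [0,0,0],
    [0,0,0],
    [0,0,0],
    [0,0,0],
    [-1,0,0],
    [-2,0,0]
  ],
  "turn": [
    [0,0,0],
    [0,0,0],
    [0,0,0],
    [0,0,0],
    [0,0,0],
    [0,0,0],
    [0,0,0],
    [0,0,0]
  ],
  "grip": [1,0.2,0.2,0.2,0.2,0.2,0.2,0.2]
}}

```text
t: 30.12
eef_pos: [0.6064, 0.111, 0.0588]
tool_rot: [0.524, 0.474, 0.525, -0.475]
contact_force: [-0.1, 0.6, -0.7]
gripper_width: 0.798
```

Request:
{"method": "apply_moves", "body": {
  "travel": [
    [-3,0,0],
    [-3,0,0],
    [-3,0,0],
    [-2,0,0],
    [0,0,0],
    [0,0,0]
  ],
  "turn": [
    [0,0,0],
    [0,0,0],
    [0,0,0],
    [0,0,0],
    [0,0,0],
    [0,0,0]
  ],
  "grip": [0,0,0,0,0,0]
}}

```text
t: 30.62
eef_pos: [0.6075, 0.1121, 0.1809]
tool_rot: [0.525, 0.475, 0.524, -0.473]
contact_force: [-0.4, 0.2, -0.8]
gripper_width: 0.998
```

Run:
```python
from h import *
mean_pose(3); o=status.get_obs(); im=eyes.read_camera("wrist"); print(rings(o=o,im=im),rings(o=o,im=im,r=.02))
look([("rook_center",.04)],"w13")
plan(((.465,.14,.16),.1))
```

```text
mean [0.6075 0.1121 0.1805] sd [0.0002 0.0001 0.0006]
[(np.float32(0.593), np.float32(0.2622), np.float32(27.1)), (np.float32(0.6005), np.float32(0.1865), np.float32(27.5)), (np.float32(0.608), np.float32(0.113), np.float32(27.3))] [(np.float32(0.602), np.float32(0.188), np.float32(18.9)), (np.float32(0.6072), np.float32(0.113), np.float32(19.3))]
rook_center 0.63 [278. 197.] 1359 [[0.6072, 0.1106, 0.04], [0.6073, 0.1104, 0.04]]
at [0.6063 0.1117 0.178 ] yaw 0.101
4 rows travel [[0.45, -3.44, -1.06]] turn [0.0, -0.0, 0.0]
```

Request:
{"method": "apply_moves", "body": {
  "travel": [
    [0,-3.3,-1],
    [0,-3.4,-1],
    [0.5,-3.4,-1],
    [0.5,-3,-0.9],
    [0.3,-0.6,0],
    [0,0,0],
    [0,0,0]
  ],
  "turn": [
    [0,0,0],
    [0,0,0],
    [0,0,0],
    [0,0,0],
    [0,0,0],
    [0,0,0],
    [0,0,0]
  ],
  "grip": [0,0,0,0,0,0,0]
}}

```text
t: 31.5
eef_pos: [0.4581, 0.1355, 0.1581]
tool_rot: [0.522, 0.471, 0.527, -0.478]
contact_force: [0.1, -1.2, 1.0]
gripper_width: 1.001
```

Run:
```python
from h import *
mean_pose(3); look([("pawn_center",.02),("file_center",.007)],"w14")
plan(((.435,.156,.06),.25),step=2.5)
```

```text
mean [0.4587 0.1355 0.1581] sd [0.0005 0.     0.0001]
pawn_center 0.76 [255. 167.] 480 [[0.4334, 0.163, 0.02], [0.4334, 0.163, 0.02]]
file_center 0.94 [229.  29.] 2430 [[0.4019, 0.2887, 0.007], [0.3973, 0.2887, 0.007]]
file_center 0.55 [428. 240.] 2195 [[0.6335, 0.0976, 0.007], [0.6333, 0.0977, 0.007]]
at [0.4594 0.1356 0.1585] yaw 0.098
5 rows travel [[1.97, -0.43, -0.45], [1.97, -0.42, -0.47], [1.97, -0.41, -0.48], [1.97, -0.4, -0.49], [1.97, -0.38, -0.5]] turn [-0.03, -0.0, 0.002]
```

Request:
{"method": "apply_moves", "body": {
  "travel": [
    [2,-0.45,-0.5],
    [2,-0.45,-0.6],
    [2,-0.45,-0.6],
    [2,-0.45,-0.6],
    [0.5,-0.4,-0.6],
    [0,0,0],
    [0,0,0]
  ],
  "turn": [
    [-0.03,0,0],
    [-0.03,0,0],
    [-0.03,0,0],
    [-0.03,0,0],
    [-0.03,0,0],
    [0,0,0],
    [0,0,0]
  ],
  "grip": [0,0,0,0,0,0,0]
}}

```text
t: 32.38
eef_pos: [0.4384, 0.1624, 0.0726]
tool_rot: [0.556, 0.434, 0.56, -0.434]
contact_force: [0.4, -0.1, -0.2]
gripper_width: 1.001
```

Run:
```python
from h import *
mean_pose(3); o,im,out=look([("pawn_center",.015),("pawn_center",.02)],"w15")
print(back("top",[219,267],.02))
b=cv2.boundingRect(out[0][1].astype(np.uint8)); print(b)
print(proj("wrist",[[.4335,.16,0],[.4335,.16,.043],[.4335+.014,.16,0],[.4335,.16+.014,0]],o))
```

```text
mean [0.4387 0.1625 0.073 ] sd [0.0003 0.0001 0.0002]
pawn_center 0.35 [491. 242.] 2798 [[0.6181, 0.185, 0.015], [0.6102, 0.1849, 0.015]]
pawn_center 0.35 [491. 242.] 2798 [[0.6137, 0.1859, 0.02], [0.6059, 0.1858, 0.02]]
[[0.42986821 0.15652837 0.02      ]]
(457, 211, 91, 75)
[[269.3420267  213.64310302]
 [267.92743701 230.6707532 ]
 [285.61096786 217.60238852]
 [273.43178343 197.73332979]]
```

Run:
```python
from h import *
o=status.get_obs(); im=eyes.read_camera("wrist"); g=cv2.cvtColor(im,cv2.COLOR_RGB2GRAY)
m=(g<62).astype(np.uint8); m[255:]=0
n,l,s,c=cv2.connectedComponentsWithStats(m)
for i in range(1,n):
    if s[i,4]>150: print(s[i],c[i].round(1),back("wrist",c[i],.01,o).round(4))
cv2.imwrite("pics/w16.png",cv2.resize(im[150:290,190:350,::-1],None,fx=4,fy=4))
```

```text
[ 401   56   70  199 2389] [435.4 151.3] [[0.5422 0.2407 0.01  ]]
[253 198  32  39 940] [268.2 216. ] [[0.4323 0.1606 0.01  ]]
[ 489  230   67   25 1131] [518.7 244.1] [[0.6367 0.1876 0.01  ]]
```

View pics/w16.png

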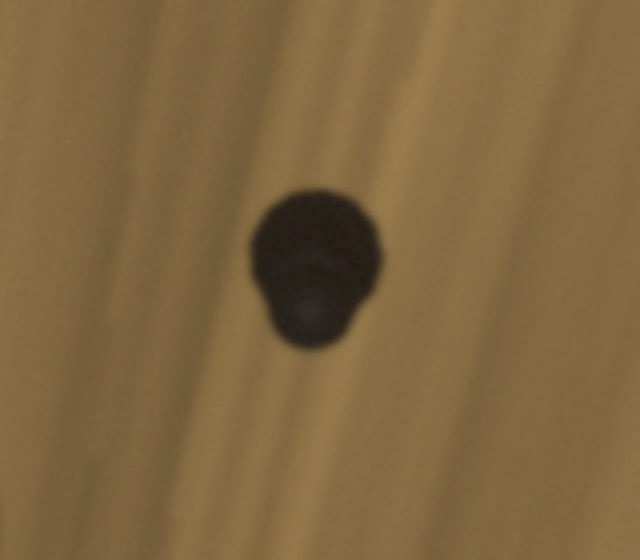

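Run:
```python
from h import *
plan(((.434,.1603,.02),.25),((.434,.1603,-.005),.25),step=1.5)
```

```text
at [0.4388 0.1621 0.0731] yaw 0.248
4 rows travel [[1.33, -0.13, 0.02]] turn [-0.0, -0.001, 0.0]
2 rows travel [[1.25, 0.0, 0.0]] turn [0.0, 0.0, 0.0]
```

Request:
{"method": "apply_moves", "body": {
  "travel": [
    [1.3,-0.2,0],
    [1.3,-0.2,0],
    [1.3,-0.2,0],
    [1.3,-0.2,0],
    [1.2,-0.2,0],
    [1.1,-0.2,0],
    [0.2,0,0],
    [0,0,0]
  ],
  "turn": [
    [0,0,-0.003],
    [0,0,-0.003],
    [0,0,-0.003],
    [0,0,-0.003],
    [0,0,-0.003],
    [0,0,0],
    [0,0,0],
    [0,0,0]
  ],
  "grip": [0,0,0,0,0,0,0,0]
}}

```text
t: 33.4
eef_pos: [0.4267, 0.1581, -0.0099]
tool_rot: [0.553, 0.432, 0.562, -0.439]
contact_force: [0.3, 0.2, 0.3]
gripper_width: 0.998
```

Run:
```python
from h import *
mean_pose(3); plan(((.434,.1603,-.005),.25),step=1.5);
```

```text
mean [ 0.4268  0.1582 -0.0096] sd [0.0002 0.0001 0.0003]
at [ 0.4275  0.1585 -0.0087] yaw 0.245
1 rows travel [[-0.38, 0.67, -0.02]] turn [-0.005, -0.004, 0.013]
```

Request:
{"method": "apply_moves", "body": {
  "travel": [
    [-0.4,0.6,0],
    [0,0,0],
    [0,0,0],
    [0,0,0],
    [0,0,0],
    [0,0,0],
    [0,0,0],
    [0,0,0]
  ],
  "turn": [
    [0,-0.004,0.013],
    [0,0,0],
    [0,0,0],
    [0,0,0],
    [0,0,0],
    [0,0,0],
    [0,0,0],
    [0,0,0]
  ],
  "grip": [0,0,1,1,1,1,1,1],
  "newtons": 25
}}

```text
t: 34.22
eef_pos: [0.4367, 0.1609, -0.0016]
tool_rot: [0.559, 0.437, 0.555, -0.433]
contact_force: [-0.3, -0.2, -0.2]
gripper_width: 0.189
```

Run:
```python
from h import *
mean_pose(3); o=status.get_obs(); print(o["gripper_width"],o["contact_force"])
plan(((.44,.165,.12),.25),((.575,.255,.12),.1))
```

```text
mean [ 0.4367  0.1609 -0.0016] sd [0. 0. 0.]
0.18342713854170398 [-0.30276285  0.4199026   0.21209955]
at [ 0.4367  0.1609 -0.0017] yaw 0.244
4 rows travel [[-3.04, 0.13, -0.08]] turn [-0.001, 0.0, -0.002]
5 rows travel [[0.0, 3.06, -1.08], [0.0, 3.03, -1.17], [0.0, 2.99, -1.26], [0.0, 2.95, -1.35], [0.0, 2.91, -1.43]] turn [0.03, 0.0, 0.0]
```

Request:
{"method": "apply_moves", "body": {
  "travel": [
    [0,0,0],
    [0,0,0],
    [0.4,-0.1,0],
    [0.3,0,0],
    [0,0,0],
    [0,0,0],
    [0,0,0]
  ],
  "turn": [
    [0,0,0],
    [0,0,0],
    [0,0,0],
    [0,0,0],
    [0,0,0],
    [0,0,0],
    [0,0,0]
  ],
  "grip": [0.5,0.5,0.5,0.5,0.5,1,1]
}}

```text
t: 34.95
eef_pos: [0.4354, 0.1605, -0.0099]
tool_rot: [0.559, 0.437, 0.556, -0.434]
contact_force: [-0.0, 0.7, 1.0]
gripper_width: 0.228
```

Request:
{"method": "apply_moves", "body": {
  "travel": [
    [0,0,0],
    [0,0,0],
    [0,0,0]
  ],
  "turn": [
    [0,0,0],
    [0,0,0],
    [0,0,0]
  ],
  "grip": [1,1,1]
}}

```text
t: 35.2
eef_pos: [0.4356, 0.1607, -0.0094]
tool_rot: [0.559, 0.437, 0.555, -0.434]
contact_force: [-0.5, 0.3, 0.3]
gripper_width: 0.192
```

Run:
```python
from h import *
mean_pose(3); o=status.get_obs(); print(o["gripper_width"],o["contact_force"])
plan(((.44,.165,.12),.25),((.575,.255,.12),.1))
```

```text
mean [ 0.4356  0.1607 -0.0095] sd [0. 0. 0.]
0.19297361576446842 [0.46758479 0.18198159 0.51498638]
at [ 0.4355  0.1606 -0.0095] yaw 0.244
4 rows travel [[-3.24, 0.16, -0.08]] turn [-0.001, 0.0, -0.002]
5 rows travel [[0.0, 3.06, -1.08], [0.0, 3.03, -1.17], [0.0, 2.99, -1.26], [0.0, 2.95, -1.35], [0.0, 2.91, -1.43]] turn [0.03, 0.0, 0.0]
```

Request:
{"method": "apply_moves", "body": {
  "travel": [
    [-1.5,0,0],
    [-3,0.1,-0.1],
    [-3.4,0.2,-0.1],
    [-3.4,0.2,-0.1],
    [-1.5,3,-1.1],
    [0,3,-1.2],
    [0,3,-1.3],
    [0,3,-1.4]
  ],
  "turn": [
    [0,0,0],
    [0,0,0],
    [0,0,0],
    [0,0,0],
    [0.03,0,0],
    [0.03,0,0],
    [0.03,0,0],
    [0.03,0,0]
  ],
  "grip": [1,1,1,1,1,1,1,1]
}}

```text
t: 36.02
eef_pos: [0.5434, 0.2333, 0.1233]
tool_rot: [0.53, 0.468, 0.527, -0.472]
contact_force: [0.4, 0.1, 0.4]
gripper_width: 0.195
```

Request:
{"method": "apply_moves", "body": {
  "travel": [
    [0,2.5,-1.4],
    [0,0.8,-0.5],
    [0,0,0],
    [0,0,0]
  ],
  "turn": [
    [0.03,0,0],
    [0,0,0],
    [0,0,0],
    [0,0,0]
  ],
  "grip": [1,1,1,1]
}}

```text
t: 36.35
eef_pos: [0.5802, 0.261, 0.1228]
tool_rot: [0.522, 0.478, 0.52, -0.479]
contact_force: [-0.3, -0.2, 0.2]
gripper_width: 0.195
```

Run:
```python
from h import *
mean_pose(4); print(status.get_obs()["gripper_width"]); plan(((.595,.262,.04),.1),step=2)
```

```text
mean [0.5798 0.2605 0.1228] sd [0.0003 0.0004 0.0001]
0.1973681590681451
at [0.5796 0.2598 0.1231] yaw 0.084
5 rows travel [[1.66, 0.31, -0.02]] turn [-0.003, 0.001, -0.0]
```

Request:
{"method": "apply_moves", "body": {
  "travel": [
    [1.6,0.3,0],
    [1.6,0.3,0],
    [1.6,0.3,0],
    [1.6,0.3,-0.1],
    [1.4,0.3,-0.1],
    [0.2,0,0],
    [0,0,0]
  ],
  "turn": [
    [-0.003,0,0],
    [-0.003,0,0],
    [-0.003,0,0],
    [-0.003,0,0],
    [-0.003,0,0],
    [0,0,0],
    [0,0,0]
  ],
  "grip": [1,1,1,1,1,1,1]
}}

```text
t: 37.13
eef_pos: [0.5931, 0.259, 0.0344]
tool_rot: [0.526, 0.473, 0.523, -0.476]
contact_force: [-0.7, 0.5, 0.7]
gripper_width: 0.194
```

Run:
```python
from h import *
mean_pose(5); foot(.014,.0095);plan(((.595,.262,.03),.1),step=1); o=status.get_obs(); print(rings(o=o))
```

```text
mean [0.5935 0.2593 0.0355] sd [0.0005 0.0004 0.001 ]
predicted row 229.0 rows/mm -1.66 edges [229 228 227 230]
[163, 164, 163, 162, 164, 165, 165, 166, 167, 169, 170, 171, 171, 171, 172, 170, 171, 170, 169, 168, 166, 162, 145, 102, 58, 41, 40, 41, 43, 41, 40, 40, 40, 40, 39, 38, 38, 36, 37, 37, 37, 36, 34, 35] from 206
row 245 pred cols 253.1 301.3
[131, 97, 78, 71, 69, 68, 69, 67, 69, 67, 58, 48, 40, 32, 33, 35] [45, 44, 50, 57, 70, 73, 75, 78, 77, 77, 80, 78, 86, 108, 134, 147]
at [0.5945 0.2599 0.0372] yaw 0.1
1 rows travel [[0.72, 0.07, -0.21]] turn [-0.0, 0.005, -0.003]
[(np.float32(0.5938), np.float32(0.2622), np.float32(27.0))]
```

Request:
{"method": "apply_moves", "body": {
  "travel": [
    [0.7,0.05,-0.2],
    [0.6,0,0],
    [0.4,0,0],
    [0.1,0,0],
    [0,0,0]
  ],
  "turn": [
    [0,0.004,-0.002],
    [0,0,0],
    [0,0,0],
    [0,0,0],
    [0,0,0]
  ],
  "grip": [1,1,1,1,1]
}}

```text
t: 37.9
eef_pos: [0.5957, 0.2624, 0.0188]
tool_rot: [0.525, 0.475, 0.523, -0.474]
contact_force: [-1.2, -0.5, 0.0]
gripper_width: 0.193
```

Run:
```python
from h import *
mean_pose(4); print(status.get_obs()["contact_force"]);plan(((.5945,.262,.0165),.1),step=1)
```

```text
mean [0.5957 0.2624 0.0191] sd [0.0001 0.0001 0.0002]
[ 0.10495596  0.09977308 -0.06457377]
at [0.596  0.2626 0.0196] yaw 0.099
1 rows travel [[0.31, -0.16, 0.04]] turn [-0.001, 0.0, -0.004]
```

Request:
{"method": "apply_moves", "body": {
  "travel": [
    [0.2,-0.15,0.04],
    [0.1,-0.05,0],
    [0.05,0,0],
    [0,0,0]
  ],
  "turn": [
    [0,0,-0.002],
    [0,0,0],
    [0,0,0],
    [0,0,0]
  ],
  "grip": [1,1,1,1]
}}

```text
t: 38.43
eef_pos: [0.5944, 0.2622, 0.0165]
tool_rot: [0.525, 0.476, 0.523, -0.474]
contact_force: [-0.1, 0.4, -0.1]
gripper_width: 0.197
```

Run:
```python
from h import *
mean_pose(4); print(status.get_obs()["contact_force"]);plan(((.5945,.262,.0165),.1),step=1)
```

```text
mean [0.5944 0.2622 0.0165] sd [0. 0. 0.]
[ 0.1684206  -0.06252433  0.2459179 ]
at [0.5944 0.2622 0.0165] yaw 0.099
1 rows travel [[0.0, 0.01, 0.02]] turn [-0.001, -0.0, -0.003]
```

Release, lift, and check.

Request:
{"method": "apply_moves", "body": {
  "travel": [
    [0.05,0,0],
    [0,0,0],
    [0,0,0],
    [0,0,0],
    [0,0,0],
    [0,0,0],
    [-1,0,0],
    [-2,0,0]
  ],
  "turn": [
    [0,0,0],
    [0,0,0],
    [0,0,0],
    [0,0,0],
    [0,0,0],
    [0,0,0],
    [0,0,0],
    [0,0,0]
  ],
  "grip": [1,0.5,0.4,0.4,0.4,0.4,0.4,0.4]
}}

```text
t: 39.3
eef_pos: [0.5918, 0.2606, 0.0435]
tool_rot: [0.524, 0.473, 0.524, -0.476]
contact_force: [0.1, -0.0, 1.1]
gripper_width: 0.599
```

Request:
{"method": "apply_moves", "body": {
  "travel": [
    [-3,0,0],
    [-3,0,0],
    [-3,0,0],
    [-2,0,0],
    [0,0,0],
    [0,0,0]
  ],
  "turn": [
    [0,0,0],
    [0,0,0],
    [0,0,0],
    [0,0,0],
    [0,0,0],
    [0,0,0]
  ],
  "grip": [0.4,0.4,0.4,0.4,0.4,0.4]
}}

```text
t: 39.8
eef_pos: [0.5927, 0.2621, 0.1654]
tool_rot: [0.525, 0.475, 0.524, -0.474]
contact_force: [-0.4, -0.1, -1.1]
gripper_width: 0.596
```

Run:
```python
from h import *
mean_pose(3); o=status.get_obs(); im=eyes.read_camera("wrist"); cv2.imwrite("pics/w17.png",im[:,:,::-1]); print(rings(o=o,im=im),rings(o=o,im=im,r=.014))
look([("pawn_center",.04)])
plan(((.6,.262,.15),.1),((.43,.27,.15),-1.55))
plan(((.43,.27,.15),1.6))
```

```text
mean [0.5927 0.2621 0.165 ] sd [0.0003 0.0001 0.0006]
[(np.float32(0.5938), np.float32(0.2615), np.float32(27.5)), (np.float32(0.608), np.float32(0.1122), np.float32(27.4)), (np.float32(0.602), np.float32(0.188), np.float32(27.5))] [(np.float32(0.5938), np.float32(0.2615), np.float32(13.9))]
pawn_center 0.72 [278. 196.] 619 [[0.5925, 0.2648, 0.04], [0.5928, 0.2642, 0.04]]
at [0.5915 0.2614 0.1624] yaw 0.101
1 rows travel [[1.23, 0.86, 0.02]] turn [0.001, 0.001, 0.003]
13 rows travel [[0.0, -1.3, -0.19], [0.0, -1.26, -0.34], [0.0, -1.22, -0.48], [0.0, -1.15, -0.62], [0.0, -1.08, -0.75], [0.0, -0.98, -0.86], [0.0, -0.88, -0.97], [0.0, -0.76, -1.07], [0.0, -0.63, -1.15], [0.0, -0.5, -1.21], [0.0, -0.36, -1.26], [0.0, -0.21, -1.29], [0.0, -0.06, -1.31]] turn [-0.115, 0.0, 0.0]
at [0.5915 0.2614 0.1624] yaw 0.101
14 rows travel [[0.09, -1.14, -0.18], [0.09, -1.12, -0.3], [0.09, -1.08, -0.42], [0.09, -1.03, -0.53], [0.09, -0.96, -0.64], [0.09, -0.89, -0.73], [0.09, -0.81, -0.83], [0.09, -0.71, -0.91], [0.09, -0.61, -0.98], [0.09, -0.51, -1.04], [0.09, -0.39, -1.09], [0.09, -0.27, -1.12], [0.09, -0.15, -1.15], [0.09, -0.03, -1.15]] turn [-0.107, -0.0, 0.0]
```

Request:
{"method": "apply_moves", "body": {
  "travel": [
    [0.09,-1.14,-0.18],
    [0.09,-1.12,-0.3],
    [0.09,-1.08,-0.42],
    [0.09,-1.03,-0.53],
    [0.09,-0.96,-0.64],
    [0.09,-0.89,-0.73],
    [0.09,-0.81,-0.83],
    [0.09,-0.71,-0.91]
  ],
  "turn": [
    [-0.107,0,0],
    [-0.107,0,0],
    [-0.107,0,0],
    [-0.107,0,0],
    [-0.107,0,0],
    [-0.107,0,0],
    [-0.107,0,0],
    [-0.107,0,0]
  ],
  "grip": [0,0,0,0,0,0,0,0]
}}

```text
t: 40.77
eef_pos: [0.4938, 0.2625, 0.1471]
tool_rot: [0.673, 0.198, 0.682, -0.206]
contact_force: [0.3, 0.2, -0.2]
gripper_width: 1.0
```

Request:
{"method": "apply_moves", "body": {
  "travel": [
    [0.09,-0.61,-0.98],
    [0.09,-0.5,-1.04],
    [0.09,-0.4,-1.09],
    [0.09,-0.3,-1.12],
    [0.09,-0.15,-1.15],
    [0.09,0,-1.15],
    [0,0,0],
    [0,0,0]
  ],
  "turn": [
    [-0.107,0,0],
    [-0.107,0,0],
    [-0.107,0,0],
    [-0.107,0,0],
    [-0.107,0,0],
    [-0.107,0,0],
    [0,0,0],
    [0,0,0]
  ],
  "grip": [0,0,0,0,0,0,0,0]
}}

```text
t: 41.43
eef_pos: [0.4151, 0.2601, 0.1363]
tool_rot: [0.696, -0.039, 0.716, 0.032]
contact_force: [0.8, 0.4, -1.2]
gripper_width: 1.003
```

```bash
cat > fl.py <<'E'
from h import *
def file(z=.007,o=None):
    o=status.get_obs(); eyes.read_camera("wrist")
    for m in eyes.masks_of("file_center","wrist")[:2]:
        ys,xs=np.nonzero(m["region"]); P=back("wrist",np.c_[xs,ys],z,o)[:,:2]
        r=cv2.minAreaRect((P*1000).astype(np.float32)); b=cv2.boxPoints(r); e=b[1]-b[0],b[2]-b[1]; L=max(e,key=np.linalg.norm)
        print(round(m["score"],2),"mid",np.round(r[0],1),"size",np.round(r[1],1),"angle",round(float(np.arctan2(L[1],L[0])),3),"rect",m["rect"])
E
python3 - <<'E'
from fl import *
mean_pose(3); print(yaw(),status.get_obs()["q"]); file()
plan(((.3855,.2885,.06),1.6))
E
```

```text
mean [0.4152 0.2601 0.1364] sd [0.0002 0.0001 0.0001]
1.671596322836405 [ 0.11027201  0.45634708 -0.97818734  1.9927409   0.44796686  0.95903467
  0.57509912]
0.98 mid [402.7 289.4] size [118.7  16.8] angle 0.091 rect [298.7, 128.5, 319.6, 251.2]
at [0.4159 0.2605 0.1369] yaw 1.672
3 rows travel [[2.58, 1.05, -0.84], [2.57, 1.02, -0.89], [2.57, 0.99, -0.94]] turn [0.024, -0.009, 0.003]
```

Run:
```python
from fl import *
plan(((.388,.288,.05),1.66))
```

```text
at [0.4159 0.2605 0.1369] yaw 1.672
3 rows travel [[2.91, 1.03, -0.75], [2.9, 1.02, -0.78], [2.9, 1.01, -0.81]] turn [0.004, -0.009, 0.003]
```

Request:
{"method": "apply_moves", "body": {
  "travel": [
    [2.9,1,-0.8],
    [2.9,1,-0.8],
    [2.4,1,-0.8],
    [0.3,0.2,-0.1],
    [0,0,0],
    [0,0,0]
  ],
  "turn": [
    [0.004,-0.009,0.003],
    [0.004,-0.009,0.003],
    [0,-0.009,0],
    [0,0,0],
    [0,0,0],
    [0,0,0]
  ],
  "grip": [0,0,0,0,0,0]
}}

```text
t: 42.18
eef_pos: [0.3919, 0.2918, 0.0515]
tool_rot: [0.709, -0.029, 0.704, 0.029]
contact_force: [-0.4, 0.8, 0.4]
gripper_width: 1.002
```

Run:
```python
from fl import *
mean_pose(3); file(); print(status.get_obs()["q"])
plan(((.388,.288,.015),1.66),((.388,.288,-.0145),1.66),step=1.5)
```

```text
mean [0.3924 0.2919 0.0518] sd [0.0004 0.0001 0.0003]
0.71 mid [402.2 289.1] size [118.6  16.4] angle 0.099 rect [257.2, 152.8, 284.1, 306.0]
[-0.07303406  0.55222861 -0.86423773  2.08584399  0.61913546  0.76918326
  0.3240549 ]
at [0.3928 0.2917 0.052 ] yaw 1.651
3 rows travel [[1.23, -0.11, -0.18]] turn [-0.003, 0.003, -0.0]
2 rows travel [[1.48, 0.0, 0.0]] turn [0.0, 0.0, 0.0]
```

Request:
{"method": "apply_moves", "body": {
  "travel": [
    [1.3,-0.15,-0.2],
    [1.3,-0.15,-0.2],
    [1.3,-0.15,-0.2],
    [1.3,-0.1,0],
    [1,0,0],
    [0.2,0,0],
    [0,0,0]
  ],
  "turn": [
    [-0.004,0.003,0],
    [-0.004,0,0],
    [-0.004,0,0],
    [0,0,0],
    [0,0,0],
    [0,0,0],
    [0,0,0]
  ],
  "grip": [0,0,0,0,0,0,0]
}}

```text
t: 43.02
eef_pos: [0.3908, 0.284, -0.0154]
tool_rot: [0.71, -0.03, 0.703, 0.032]
contact_force: [-0.4, -0.1, 0.5]
gripper_width: 1.002
```

Run:
```python
from fl import *
mean_pose(3); plan(((.3875,.2878,-.0145),1.666),step=1.5)
```

```text
mean [ 0.3909  0.2842 -0.0151] sd [0.0001 0.0002 0.0003]
at [ 0.3914  0.2847 -0.0143] yaw 1.659
1 rows travel [[0.01, 0.34, -0.36]] turn [-0.007, 0.011, -0.004]
```

Request:
{"method": "apply_moves", "body": {
  "travel": [
    [0,0.3,-0.35],
    [0,0,0],
    [0,0,0],
    [0,0,0],
    [0,0,0],
    [0,0,0],
    [0,0,0],
    [0,0,0]
  ],
  "turn": [
    [-0.007,0.011,-0.004],
    [0,0,0],
    [0,0,0],
    [0,0,0],
    [0,0,0],
    [0,0,0],
    [0,0,0],
    [0,0,0]
  ],
  "grip": [0,0,1,1,1,1,1,1],
  "newtons": 40
}}

```text
t: 43.83
eef_pos: [0.3888, 0.2893, -0.0118]
tool_rot: [0.707, -0.033, 0.705, 0.035]
contact_force: [-0.3, -0.7, 2.8]
gripper_width: 0.17
```

Run:
```python
from fl import *
mean_pose(3); o=status.get_obs(); print(o["gripper_width"],o["contact_force"])
plan(((.42,.27,.13),1.66),((.44,.05,.13),1.1),((.52,-.16,.13),.178))
```

```text
mean [ 0.3888  0.2893 -0.0118] sd [0. 0. 0.]
0.17226830781240887 [-0.48598703 -0.95632     3.63754724]
at [ 0.3889  0.2894 -0.0118] yaw 1.667
4 rows travel [[-3.54, -0.55, 0.74]] turn [0.002, 0.001, -0.0]
6 rows travel [[0.0, -3.68, 0.01], [0.0, -3.67, 0.35], [0.0, -3.62, 0.69], [0.0, -3.54, 1.02], [0.0, -3.43, 1.35], [0.0, -3.29, 1.66]] turn [0.093, 0.0, 0.0]
9 rows travel [[0.0, -1.68, 1.85], [0.0, -1.48, 2.01], [0.0, -1.26, 2.15], [0.0, -1.04, 2.27], [0.0, -0.8, 2.37], [0.0, -0.55, 2.43], [0.0, -0.3, 2.48], [0.0, -0.05, 2.5], [0.0, 0.21, 2.49]] turn [0.102, 0.0, 0.0]
```

Request:
{"method": "apply_moves", "body": {
  "travel": [
    [-1.5,0,0],
    [-3.5,-0.4,0.5],
    [-3.5,-0.5,0.7],
    [-3.5,-0.5,0.7],
    [-1.5,-3.68,0],
    [0,-3.67,0.35],
    [0,-3.6,0.7],
    [0,-3.5,1]
  ],
  "turn": [
    [0,0,0],
    [0,0,0],
    [0,0,0],
    [0,0,0],
    [0.093,0,0],
    [0.093,0,0],
    [0.093,0,0],
    [0.093,0,0]
  ],
  "grip": [1,1,1,1,1,1,1,1]
}}

```text
t: 44.65
eef_pos: [0.4231, 0.1354, 0.1288]
tool_rot: [0.701, 0.099, 0.7, -0.093]
contact_force: [0.4, 0.5, -0.5]
gripper_width: 0.17
```

Run:
```python
from fl import *
print(status.get_obs()["q"].round(2),status.get_obs()["gripper_width"])
plan(((.56,-.12,.13),.178))
```

```text
[ 0.35  0.34 -0.92  2.13  0.35  0.83  0.52] 0.16956892443918697
at [0.4231 0.1354 0.1288] yaw 1.299
10 rows travel [[-0.03, -2.09, 2.0], [-0.03, -1.85, 2.23], [-0.03, -1.59, 2.42], [-0.02, -1.31, 2.58], [-0.02, -1.02, 2.71], [-0.02, -0.71, 2.81], [-0.02, -0.39, 2.87], [-0.02, -0.06, 2.9], [-0.01, 0.26, 2.89], [-0.01, 0.58, 2.84]] turn [0.112, -0.001, -0.001]
```

Request:
{"method": "apply_moves", "body": {
  "travel": [
    [0,-2.1,2],
    [0,-1.85,2.2],
    [0,-1.6,2.4],
    [0,-1.3,2.6],
    [0,-1,2.7],
    [0,-0.7,2.8],
    [0,-0.4,2.9],
    [0,-0.1,2.9]
  ],
  "turn": [
    [0.112,0,0],
    [0.112,0,0],
    [0.112,0,0],
    [0.112,0,0],
    [0.112,0,0],
    [0.112,0,0],
    [0.112,0,0],
    [0.112,0,0]
  ],
  "grip": [1,1,1,1,1,1,1,1]
}}

```text
t: 45.32
eef_pos: [0.5269, -0.0873, 0.1272]
tool_rot: [0.58, 0.405, 0.581, -0.403]
contact_force: [0.2, -0.0, -0.9]
gripper_width: 0.172
```

Request:
{"method": "apply_moves", "body": {
  "travel": [
    [0,0.3,2.8],
    [0,0.6,2.8],
    [0,0,0],
    [0,0,0]
  ],
  "turn": [
    [0.11,0,0],
    [0.11,0,0],
    [0,0,0],
    [0,0,0]
  ],
  "grip": [1,1,1,1]
}}

```text
t: 45.65
eef_pos: [0.5535, -0.1492, 0.1255]
tool_rot: [0.526, 0.472, 0.527, -0.472]
contact_force: [0.2, 0.6, -0.8]
gripper_width: 0.168
```

```bash
cat >> fl.py <<'E'
def tray(z=.012):
    o=status.get_obs(); im=eyes.read_camera("wrist"); cv2.imwrite("pics/tray.png",im[:,:,::-1])
    for m in eyes.masks_of("tray","wrist")[:3]:
        ys,xs=np.nonzero(m["region"]); P=back("wrist",np.c_[xs,ys],z,o)[:,:2]
        r=cv2.minAreaRect((P*1000).astype(np.float32)); b=cv2.boxPoints(r); e=b[1]-b[0],b[2]-b[1]; L=max(e,key=np.linalg.norm)
        print("tray",round(m["score"],2),"mid",np.round(r[0],1),"size",np.round(r[1],1),"long axis",round(float(np.arctan2(L[1],L[0])),3),"rect",m["rect"],im[ys,xs].mean(0).round())
E
python3 - <<'E'
from fl import *
mean_pose(3); print(yaw(),status.get_obs()["q"].round(2),status.get_obs()["gripper_width"])
tray(); file(.15)
E
```

```text
mean [ 0.5533 -0.1492  0.1255] sd [0.0002 0.0005 0.    ]
0.11216802854092217 [ 0.55  0.46 -0.51  1.86  0.28  0.9   0.02] 0.17060507431034733
tray 0.92 mid [ 629.2 -190.4] size [109.2 171. ] long axis -1.39 rect [287.4, 158.1, 409.6, 327.3] [59. 59. 59.]Traceback (most recent call last):
  File "<stdin>", line 3, in <module>
  File "fl.py", line 3, in file
    o=status.get_obs(); eyes.read_camera("wrist")
                        ~~~~~~~~~~~~~~~~^^^^^^^^^
ValueError: 200 camera calls are used up
```

Run:
```python
from h import *
plan(((.628,-.1775,.05),.181),step=2.4)
```

```text
at [ 0.5532 -0.1469  0.126 ] yaw 0.113
5 rows travel [[1.52, 1.42, 0.78], [1.52, 1.41, 0.8], [1.52, 1.4, 0.82], [1.52, 1.39, 0.83], [1.52, 1.37, 0.85]] turn [-0.014, -0.0, -0.0]
```

Request:
{"method": "apply_moves", "body": {
  "travel": [
    [1.5,1.4,0.8],
    [1.5,1.4,0.8],
    [1.5,1.4,0.8],
    [1.5,1.4,0.8],
    [1.4,1.2,0.7],
    [0,0,0],
    [0,0,0],
    [0,0,0]
  ],
  "turn": [
    [-0.014,0,0],
    [-0.014,0,0],
    [-0.014,0,0],
    [-0.014,0,0],
    [-0.014,0,0],
    [0,0,0],
    [0,0,0],
    [0,0,0]
  ],
  "grip": [1,1,1,1,1,1,1,1]
}}

```text
t: 46.57
eef_pos: [0.6282, -0.1671, 0.0515]
tool_rot: [0.548, 0.448, 0.548, -0.446]
contact_force: [0.2, -0.6, -0.1]
gripper_width: 0.169
```

Run:
```python
from h import *
print(status.get_obs()["joint_vel"].round(3),status.get_obs()["gripper_width"]);plan(((.628,-.1775,.01),.181),step=1.2)
```

```text
[-0.007 -0.011 -0.013  0.01  -0.009  0.006 -0.002] 0.1685117975504669
at [ 0.6282 -0.1671  0.0515] yaw 0.202
4 rows travel [[1.04, -0.06, 0.26], [1.04, -0.06, 0.26], [1.04, -0.05, 0.26], [1.04, -0.05, 0.25]] turn [0.005, -0.001, -0.001]
```

Request:
{"method": "apply_moves", "body": {
  "travel": [
    [1,-0.05,0.3],
    [1,-0.05,0.3],
    [1,-0.05,0.3],
    [0.8,-0.05,0.2],
    [0.1,0,0],
    [0,0,0],
    [0,0,0]
  ],
  "turn": [
    [0.006,0,0],
    [0.006,0,0],
    [0.006,0,0],
    [0.003,0,0],
    [0,0,0],
    [0,0,0],
    [0,0,0]
  ],
  "grip": [1,1,1,1,1,1,1]
}}

```text
t: 47.15
eef_pos: [0.6266, -0.1785, 0.0108]
tool_rot: [0.543, 0.454, 0.543, -0.452]
contact_force: [-0.5, 0.7, -0.5]
gripper_width: 0.17
```

Run:
```python
from h import *
plan(((.628,-.1775,-.0055),.181),step=.8)
```

```text
at [ 0.6266 -0.1785  0.0108] yaw 0.18
3 rows travel [[0.54, 0.05, -0.02]] turn [-0.0, -0.0, -0.001]
```

Request:
{"method": "apply_moves", "body": {
  "travel": [
    [0.5,0.05,0],
    [0.5,0.05,0],
    [0.3,0,0],
    [0,0,0],
    [0,0,0]
  ],
  "turn": [
    [0,0,0],
    [0,0,0],
    [0,0,0],
    [0,0,0],
    [0,0,0]
  ],
  "grip": [1,1,1,1,1]
}}

```text
t: 47.57
eef_pos: [0.6285, -0.1779, -0.0027]
tool_rot: [0.544, 0.454, 0.542, -0.452]
contact_force: [-0.4, -0.4, -0.6]
gripper_width: 0.169
```

Run:
```python
from h import *
print(status.get_obs()["contact_force"]);plan(((.628,-.1775,-.0055),.181),step=.8)
```

```text
[-0.3550422  -0.40215536 -0.60556321]
at [ 0.6285 -0.1779 -0.0027] yaw 0.18
1 rows travel [[0.28, -0.04, -0.05]] turn [-0.001, -0.001, -0.004]
```

Request:
{"method": "apply_moves", "body": {
  "travel": [
    [0.2,-0.04,-0.03],
    [0.1,0,0],
    [0,0,0]
  ],
  "turn": [
    [0,0,0],
    [0,0,0],
    [0,0,0]
  ],
  "grip": [1,1,1]
}}

```text
t: 47.82
eef_pos: [0.6284, -0.1776, -0.0056]
tool_rot: [0.544, 0.454, 0.542, -0.451]
contact_force: [0.4, 0.3, 0.3]
gripper_width: 0.17
```

Request:
{"method": "apply_moves", "body": {
  "travel": [
    [0.08,0,0],
    [0,0,0]
  ],
  "turn": [
    [0,0,0],
    [0,0,0]
  ],
  "grip": [1,1]
}}

```text
t: 47.98
eef_pos: [0.6286, -0.1776, -0.0054]
tool_rot: [0.544, 0.454, 0.542, -0.452]
contact_force: [-0.7, 0.5, -1.6]
gripper_width: 0.167
```

Request:
{"method": "apply_moves", "body": {
  "travel": [
    [0.03,0,0],
    [0,0,0],
    [0,0,0],
    [0,0,0],
    [0,0,0],
    [-0.7,0,0],
    [-1.5,0,0],
    [-3,0,0]
  ],
  "turn": [
    [0,0,0],
    [0,0,0],
    [0,0,0],
    [0,0,0],
    [0,0,0],
    [0,0,0],
    [0,0,0],
    [0,0,0]
  ],
  "grip": [0.75,0.55,0.55,0.55,0.55,0.55,0.55,0.55]
}}

```text
t: 48.65
eef_pos: [0.6241, -0.1769, 0.043]
tool_rot: [0.541, 0.453, 0.545, -0.453]
contact_force: [-0.4, -0.2, 0.6]
gripper_width: 0.451
```

Request:
{"method": "apply_moves", "body": {
  "travel": [
    [-3,0,0],
    [-3,0,0],
    [-3,0,0],
    [-2,0,0],
    [0,0,0],
    [0,0,0],
    [0,0,0],
    [0,0,0]
  ],
  "turn": [
    [0,0,0],
    [0,0,0],
    [0,0,0],
    [0,0,0],
    [0,0,0],
    [0,0,0],
    [0,0,0],
    [0,0,0]
  ],
  "grip": [0.55,0.55,0.55,0.55,0.55,0.55,0.55,0.55]
}}

```text
t: 49.32
eef_pos: [0.628, -0.1767, 0.1738]
tool_rot: [0.546, 0.455, 0.541, -0.45]
contact_force: [0.3, 0.3, -0.5]
gripper_width: 0.452
```

Run:
```python
from h import *
o=status.get_obs(); print(o["eef_pos"],o["gripper_width"],o["contact_force"],o["joint_vel"].round(3))
try: print(eyes.masks_of("file_center","wrist")[:1])
except Exception as e: print(e)
```

```text
[ 0.62802245 -0.17671982  0.17384994] 0.4521438923317286 [ 0.3379316   0.26887617 -0.49531259] [-0.    -0.003  0.     0.006 -0.001  0.     0.   ]
[]
```

```bash
python3 -c "
from station import bot; print(bot.hand_in())"
```

```text
the job is handed in; nothing more can be done
None
```

The batch is set out and handed in at about 49 s, but I couldn't check the file's final position with a camera. The 200 camera calls ran out before I let go of it.

**Pad, as measured in the wrist camera:**

| Piece | Place | Offset from place |
|---|---|---|
| Riser | middle ring | about 1 mm |
| Knight | on the riser | about 1 mm |
| Rook | ring nearest the tray | about 1 mm |
| Pawn | ring farthest from the tray | under 0.5 mm |

**File in the tray:**
- **Placing:** I laid it parallel to the long sides from the last tray measurement (mid 0.629, -0.190 m; long axis -1.39 rad). I lowered it to the floor height I had worked out, where the arm stopped going down, and opened the jaws only part way so the fingers stayed clear of the walls.
- **Checks:** The evidence is only the measured arm pose, the grip opening and no force on lifting.

**Disagreements along the way:**
- **Fingertip height:** The fingertips were about 37 mm shorter than the stated tool frame. The first riser grasp closed above it and missed. I measured the offset by touching the riser's top (7 N) and used it for every height after that.
- **Pawn grip:** The pawn was first gripped at its head, so I re-gripped it lower before lifting.

I kept the arm away from the beaker and bottle, but did not look at them again at the end.

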